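# Fit the belt guard and start the drive

### The arm

A 7-joint arm with a two-finger parallel gripper is mounted at the origin on a cart in front of the work surface, level with it; the furniture and walls round the work are solid. World frame = base frame: x ahead of the robot, y to its left, z up, the work surface at z = 0. Lengths are in mm, angles in rad, forces in N, time in s.
With the tool pointing down it reaches from about 400 to 850 mm from the base axis. Payload 10.4 kg.
Tool frame: the origin (TCP) lies between the finger pads; the fingertips stand 22 mm ahead of it and the grasp point (between the pads) lies 3 mm ahead of it; x points along the fingers, z is the direction in which the jaws open and shut, and the axes are right-handed (so a half turn about x gives the same grasp; the last joint's range is limited). The gripper opens to 85 mm and grips with 20 to 120 N. Pads are 22 mm wide; open, the fingers measure 114 mm over their backs; the gripper's body (76 mm by 85 mm) begins 54 mm behind the grasp point. The pads swing forward as they close: fully open they stand 13 mm farther back than shut.
Start: joints at [-1.309, 0.332, -0.065, 1.46, 0.022, 1.35, -0.088], TCP at [175.59, 599.85, 229.538] pointing down, gripper open.
Joint ranges: [-2.6, 2.6], [-0.5, 2.12], [-1.47, 1.34], [0.16, 2.42], [-1.27, 4.41], [0.06, 2.06], [-2.6, 2.6]. Speed limits (rad/s): [2.22, 2.22, 2.79, 2.79, 3.14, 3.14, 3.14].

### API

Orientations are given as a unit quaternion [w, x, y, z].
In Python, from rig import ctrl, viewer, job gives the robot as it stands. The module is installed in compiled form; this text tells all that it offers.
- The arm moves only by the shell command python3 -m pendant 'ROWS' [FORCE]. ROWS is text: rows parted by semicolons, each of 7 numbers parted by spaces: the turn, a rotation vector about the world's x, y, z in degrees, then the shift along the world's x, y, z in m, then the opening, from -1 (shut) to 1 (fully open). In form: rx ry rz dx dy dz hand; .... A call has 1 to 5 rows; each row is the pose to reach, as a shift and turn from the pose measured when the call began; what a row does not reach only later rows make up. A row lasts 1/12 s, in which the tool goes at most 41.7 mm and 7.16 degrees, less where a joint would pass 70% of its speed; a pose out of reach is approached as far as the arm can. A call with a gripper value outside its range is refused whole. The fingers move at their own pace and stop on an object; FORCE is the grip in N (left out, the last holds). Time passes only in rows, so rows that repeat a pose let the fingers close. It gives the time, the measured TCP pose, the force and the opening at its end, in the units of the state.
- ctrl.observe(): the state, without advancing time (a new reading comes with each control period).
- viewer.grab_frame(name): name is "scene" or "top" or "wrist"; returns the picture (420x560x3 uint8, red, green, blue); there is no depth.
- viewer.camera_model(name): a dict with "mtx" (3x3 intrinsics, pixels), "R" (3x3) and "t" (3): a world point X has camera coordinates R X + t; the wrist camera has in their place "mount" (4x4, takes a point from camera to tool coordinates, whose origin is the TCP and whose axes are the tool frame's). Camera axes: x right, y down, z forward; pixel columns grow to the right and rows downward; lengths in mm; the calibration is good to about 2 mm. A picture is of the moment at which its call begins: read the wrist's pose just before it. camera_model takes no time and is no camera call.
- job.close_job(): hands the job in, once; it reports no verdict.
Trained networks look in the newest picture that a camera, given by its name, has taken for a name from the list of things; names that differ only in an ending like _2 or _b are one class to them, and where a whole thing is asked for, a point or a joint stands for the part that bears it (a point fixed in the world has none). Each returns a list of dicts, best first, with "p" (0 to 1); they miss things now and then, are a little off and sometimes report something else, mostly with a low value. They report only what shows in the picture. A call takes as long as a camera call. They do not tell look-alikes from the thing itself.
- viewer.look_for(query, camera): "rect" ([centre column, centre row, width, height] in pixels, round what is visible of it).
- viewer.trace(query, camera): "pixels" (420x560 bool, what is visible of it) and "rect" ([centre column, centre row, width, height] in pixels, round what is visible of it).
The state is a dict: "time_s": time; "q": joint angles; "joint_velocities": joint speeds; "joint_efforts": joint torques, N m; "tool_pos": TCP position; "eef_rot": TCP orientation; "wrist_force": force on the tool from outside, world axes, zero at the start; "wrist_torque": the same for the moment, N m; "width": finger opening in mm.
Only numpy, scipy, OpenCV 4.12 (cv2) and the standard library are available. Lean on these libraries where they do the work, as an engineer would, in place of code of your own. Each camera call takes 0.05 s, during which the arm holds its last target. There are 200 camera calls.

### The job

The drive's pulley is uncovered: take the orange guard out of its white stand, pass the wide end of its keyhole over the stud head on the grey drive and slide it down until it is locked and hangs straight, then let go of it. Only with the guard hung, start the drive on the white console: push the yellow key fully in and let it come up, then the blue key likewise, and then the green key, which stays in; after that press nothing more. Never press the red stop key or two keys at once, and leave the other things on the bench standing where they are.

Things in the scene. Friction and masses are not known exactly. Their poses are not given: they have to be found in the camera images.
- guard: belt guard: upright orange plate 75 wide (y), 100 high (z), 5 mm thick (x), 90 g, black grip tab on top; origin mid bottom edge; back and front alike. Keyhole through it: wide end 24 mm across, centre 50 mm above the bottom edge; from it a 10 mm wide slot runs up, ending at 75 mm. Starts upright in the rack with up to 2 mm play; lift 35 mm to clear it
- guard_seat (a point): point in the guard's slot, 72 mm above its bottom edge, in the middle of the plate's thickness: it lies on the stud's axis when the guard hangs locked; axes as the guard's
- guard_tab (a point): middle of the guard's grip tab, 130 mm above its bottom edge; the tab is 32 mm wide (y), 12 mm thick (x, grip it across this), and runs from 99 to 151 mm above the bottom edge
- rack: fixed white stand, 64x92 mm, walls up to 41 mm high, in whose 8 mm wide slot the guard starts; the slot's floor is 12 mm above the bench; origin at the middle of its underside, y along the slot
- drive: fixed grey drive housing, 80 mm deep (x), 100 mm wide (y), 112 mm high (a 4 mm disc on top); origin at the middle of its underside. Its front face, 40 mm from the origin towards its -x, has a bay 56 mm wide from 22 to 76 mm height with a pulley in it, and the stud above the bay
- stud (a point): steel stud standing out of the drive's front face, 95 mm above the bench; this point is on the stud's axis 5 mm out from the face. Neck 6 mm in diameter and 10 mm long, then a head 16 mm in diameter and 5 mm thick, so it ends 15 mm out from the face. x points into the drive (the stud points to -x), z up
- console: fixed white console, 165 deep, 216 wide, 118 mm high, origin mid underside. Its panel slopes down to its front (-x, which faces the robot's front right); four keys in one row 48 mm apart, in an order that changes from start to start. A clear visor stands square out of the panel 38 mm up the slope from the row, 68 mm high, so it overhangs the keys from straight above
- key_yellow_top (a point): square yellow key cap, 23x23 mm; this point is the centre of its top face (11 mm proud of the panel, 8.5 mm of its black bezel when up) and moves with the cap; z points straight out of the panel (30 deg from vertical, to the console's front), y along the key row, x up the slope
- key_yellow (a joint): how far the yellow key is pushed in along its panel's normal: 0 up, 0.006 m fully in; a spring key: 1.5 N to start, 4.5 N fully in, comes back up by itself
- key_blue_top (a point): square blue key cap, 23x23 mm; this point is the centre of its top face (11 mm proud of the panel, 8.5 mm of its black bezel when up) and moves with the cap; z points straight out of the panel (30 deg from vertical, to the console's front), y along the key row, x up the slope
- key_blue (a joint): how far the blue key is pushed in along its panel's normal: 0 up, 0.006 m fully in; a spring key: 1.5 N to start, 4.5 N fully in, comes back up by itself
- key_green_top (a point): square green key cap, 23x23 mm; this point is the centre of its top face (11 mm proud of the panel, 8.5 mm of its black bezel when up) and moves with the cap; z points straight out of the panel (30 deg from vertical, to the console's front), y along the key row, x up the slope
- key_green (a joint): how far the green key is pushed in along its panel's normal: 0 up, 0.006 m fully in; a latching key: about 3 N pushes it, and it stays in where it is left
- key_red_top (a point): square red key cap, 23x23 mm; this point is the centre of its top face (11 mm proud of the panel, 8.5 mm of its black bezel when up) and moves with the cap; z points straight out of the panel (30 deg from vertical, to the console's front), y along the key row, x up the slope
- key_red (a joint): how far the red key is pushed in along its panel's normal: 0 up, 0.006 m fully in; a spring key: 1.5 N to start, 4.5 N fully in, comes back up by itself; stop key, not to be pressed
- tube_rack: bystander: white tube rack with tubes, 60x200x132 mm, origin under its middle
- wash_bottle: bystander: grey wash bottle with bent spout, 80 mm across, 190 mm high, origin under its middle
- timer: bystander: round white twist timer, 68 mm across, 47 mm high, origin under its middle
- steel_cup: bystander: pale metal cup, 64 mm across, 88 mm high, origin under its middle
- bottle_blue: bystander: blue bottle, 81 mm across, 142 mm high, origin under its middle
- vial: bystander: small pale capped bottle, 36 mm across, 75 mm high, origin under its middle
- marker: bystander: marker pen lying in front, 136 mm long, 13 mm thick, origin under its middle
There are look-alikes about, which are no part of the job. Several things have the shape of the guard; the one meant has the colours described above.

How it is judged:
By the outcome, as a careful person would: the job done as asked, in the order asked, and still so for the second after the job is handed in, with the robot touching nothing.
It also fails if it takes over 64 s, if anything falls off the work surface, if the arm or the gripper's body presses on something with over 40 N, if the wrist force passes 120 N, or if a joint passes its speed limit or range.

## Working session

There is one attempt and no reset: what is moved stays moved. The work goes in short steps, Python scripts to look and compute and a shell command to move; the robot and the scene stay as the last step left them, time stands still between calls to the robot, and variables do not carry over. Pictures are saved under pics/ and viewed, about 8 in all and at most 12, crops included, and the job is handed in when it is done.

```bash
mkdir -p pics
python3 - <<'E'
from rig import ctrl, viewer
import cv2, numpy as np
s=ctrl.observe(); print({k:np.round(v,3).tolist() for k,v in s.items()})
for n in ("scene","top","wrist"):
    im=viewer.grab_frame(n); cv2.imwrite(f"pics/{n}0.png",cv2.cvtColor(im,cv2.COLOR_RGB2BGR))
    m=viewer.camera_model(n); print(n,{k:np.round(v,4).tolist() for k,v in m.items()})
a=cv2.imread("pics/scene0.png");b=cv2.imread("pics/top0.png")
E
```

```text
{'time_s': 0.0, 'q': [-1.309, 0.333, -0.065, 1.461, 0.022, 1.35, -0.089], 'joint_velocities': [0.0, 0.001, -0.001, 0.0, -0.001, 0.001, 0.0], 'joint_efforts': [-0.001, -62.545, 0.049, -39.16, 0.016, 0.01, -0.0], 'tool_pos': [175.498, 599.446, 228.678], 'eef_rot': [0.565, -0.424, 0.566, 0.424], 'wrist_force': [0.245, 0.047, -1.033], 'wrist_torque': [-0.007, 0.001, 0.024], 'width': 85.737}
scene {'mtx': [[498.1418, 0.0, 280.1506], [0.0, 498.1418, 214.0864], [0.0, 0.0, 1.0]], 'R': [[0.6441, -0.7649, 0.008], [-0.3294, -0.2868, -0.8996], [0.6904, 0.5768, -0.4367]], 't': [-340.057, 284.8261, 1016.9071]}
top {'mtx': [[447.4087, 0.0, 280.8303], [0.0, 447.4087, 207.8301], [0.0, 0.0, 1.0]], 'R': [[0.0198, -0.9998, 0.0078], [-0.9836, -0.0209, -0.1794], [0.1795, -0.0041, -0.9837]], 't': [-5.102, 547.4062, 1443.3357]}
wrist {'mtx': [[372.9683, 0.0, 278.8984], [0.0, 372.9683, 211.0147], [0.0, 0.0, 1.0]], 'mount': [[-0.0002, -0.2894, 0.9572, -144.5283], [-0.0004, -0.9572, -0.2894, 73.3651], [1.0, -0.0004, 0.0, -0.5606], [0.0, 0.0, 0.0, 1.0]]}
```

View pics/scene0.png

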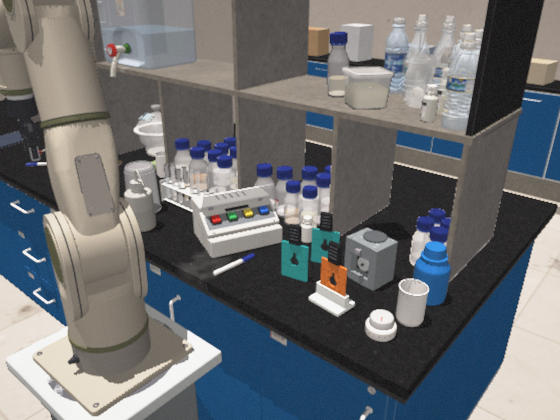

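View pics/top0.png

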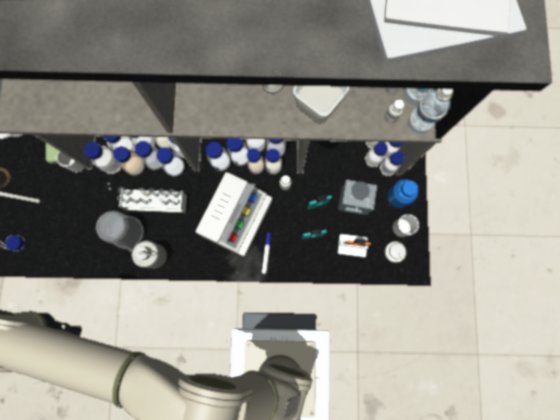

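The scene view shows the console keys in the order red, green, yellow, blue from left to right. The orange guard is at about (333,278) in the white rack, two teal look-alikes are at (295,260) and (325,245), and the drive is at (371,260). In the top view the rack is at (352,244) and the drive at (358,197).

```bash
cat > h.py <<'E'
import numpy as np, cv2
from rig import ctrl, viewer
from scipy.spatial.transform import Rotation as Ro
def cam(name,s=None):
    m=viewer.camera_model(name)
    if name!="wrist": return np.array(m["mtx"]),np.array(m["R"]),np.array(m["t"])
    s=s or ctrl.observe()
    q=s["eef_rot"]; R=Ro.from_quat([q[1],q[2],q[3],q[0]]).as_matrix(); M=np.array(m["mount"])
    Rc=R@M[:3,:3]; c=R@M[:3,3]+np.array(s["tool_pos"])
    return np.array(m["mtx"]),Rc.T,-Rc.T@c
def proj(C,X):
    K,R,t=C; p=(np.atleast_2d(X)@R.T+t)@K.T; return p[:,:2]/p[:,2:]
def ray(C,uv):
    K,R,t=C; d=R.T@np.linalg.solve(K,[uv[0],uv[1],1]); return -R.T@t,d/np.linalg.norm(d)
def onz(C,uv,z):
    o,d=ray(C,uv); return o+d*(z-o[2])/d[2]
def tri(obs):
    A=np.zeros((3,3));b=np.zeros(3)
    for C,uv in obs:
        o,d=ray(C,uv);P=np.eye(3)-np.outer(d,d);A+=P;b+=P@o
    X=np.linalg.solve(A,b); return X,[np.round(proj(C,X)[0]-uv,1).tolist() for C,uv in obs]
def tool():
    s=ctrl.observe();q=s["eef_rot"];R=Ro.from_quat([q[1],q[2],q[3],q[0]]).as_matrix()
    return np.array(s["tool_pos"]),R
def save(n,im): cv2.imwrite(f"pics/{n}.png",cv2.cvtColor(im,cv2.COLOR_RGB2BGR))
E
python3 - <<'E'
from h import *
for c in ("scene","top"):
    C=cam(c); viewer.grab_frame(c)
    for n in ("guard","rack","drive","console","key_yellow_top","key_red_top","key_blue_top","key_green_top","marker","timer","vial","bottle_blue","steel_cup"):
        for d in viewer.look_for(n,c)[:3]: print(c,n,round(d["p"],2),np.round(d["rect"],1),np.round(onz(C,d["rect"][:2],50)))
p,R=tool();print(R)
a=cv2.imread("pics/scene0.png")[180:350,180:460];b=cv2.imread("pics/top0.png")[160:275,185:425]
cv2.imwrite("pics/s1.png",cv2.resize(a,None,fx=2.85,fy=2.85,interpolation=cv2.INTER_CUBIC))
cv2.imwrite("pics/t1.png",cv2.resize(b,None,fx=3.3,fy=3.3,interpolation=cv2.INTER_CUBIC))
E
```

```text
scene guard 0.8 [296.3 252.6  28.6  57.9] [496. -81.  50.]
scene guard 0.64 [334.1 269.   28.   58.2] [ 494. -201.   50.]
scene guard 0.62 [326.9 239.6  27.5  51.1] [ 605. -101.   50.]
scene rack 0.58 [332.5 300.4  46.   35.1] [ 384. -272.   50.]
scene drive 0.56 [371.9 260.9  53.   61.7] [ 588. -251.   50.]
scene drive 0.32 [432.2 275.1  40.8  65.4] [ 626. -395.   50.]
scene console 0.9 [238.3 220.2  92.2  73.6] [532. 163.  50.]
scene key_yellow_top 0.57 [432.4 276.2  40.   62.6] [ 622. -398.   50.]
scene key_red_top 0.56 [218.7 219.9   9.4   8.3] [495. 208.  50.]
scene key_blue_top 0.48 [247.5 211.9   3.4   6. ] [590. 182.  50.]
scene key_green_top 0.5 [231.2 217.2   7.3   9.1] [532. 193.  50.]
scene key_green_top 0.25 [307.5 229.6  16.4  23.5] [617. -25.  50.]
scene marker 0.53 [234.4 266.6  41.6  17.2] [343.  -8.  50.]
scene timer 0.91 [382.1 323.9  31.5  29.1] [ 384. -397.   50.]
scene vial 0.64 [310.  229.4  14.6  28.2] [623. -30.  50.]
scene bottle_blue 0.58 [431.6 275.7  35.8  61. ] [ 623. -395.   50.]
scene bottle_blue 0.44 [234.4 264.6  43.   20.9] [349.  -2.  50.]
scene bo
[... 635 characters left out ...]
op 0.27 [234.  213.8  72.   83.3] [524. 161.  50.]
top key_red_top 0.6 [232.4 237.8   7.9   1.3] [444. 164.  50.]
top key_green_top 0.41 [239.1 225.9   6.8   4.6] [484. 143.  50.]
top marker 0.24 [403.9 225.8  25.2  24.7] [ 495. -403.   50.]
top timer 0.18 [233.7 237.8  10.2   1.6] [444. 159.  50.]
top timer 0.16 [234.7 214.6  74.9  81.2] [521. 159.  50.]
top vial 0.41 [286.  183.2   8.2  11. ] [632. -10.  50.]
top bottle_blue 0.84 [404.9 193.2  33.1  27.1] [ 606. -410.   50.]
top steel_cup 0.86 [405.4 224.9  23.7  25.4] [ 498. -408.   50.]
[[ 4.50881655e-06 -9.59714983e-01  2.80975359e-01]
 [ 1.35882309e-04  2.80975357e-01  9.59714974e-01]
 [-9.99999991e-01  3.38524016e-05  1.31675154e-04]]
```

View pics/s1.png

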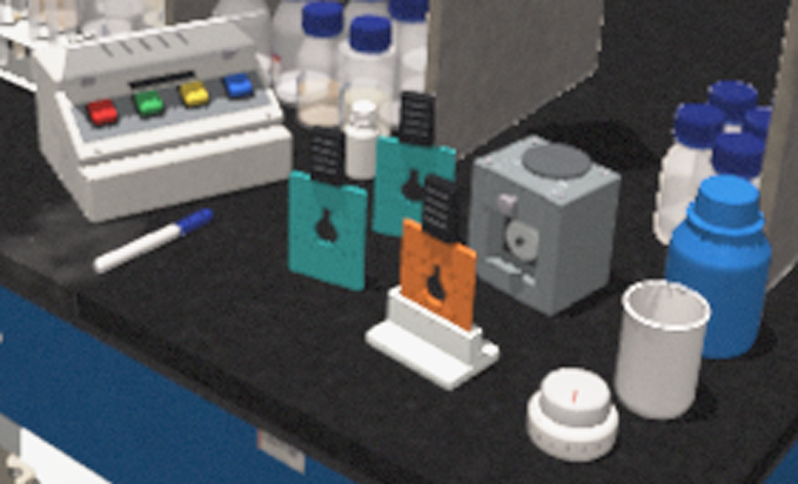

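View pics/t1.png

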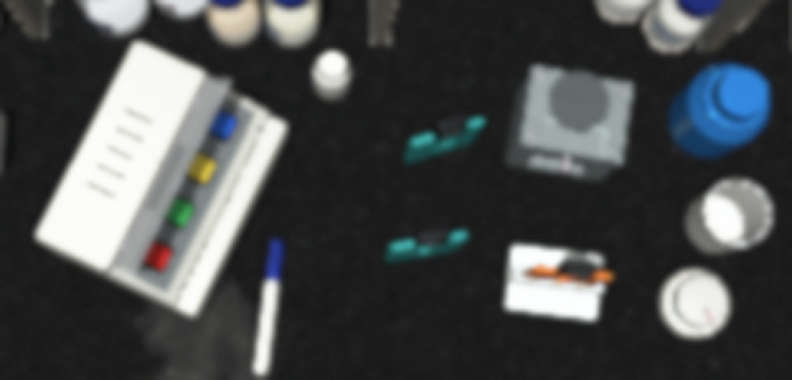

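The console has red, green, yellow and blue along its row, confirmed in both crops. The drive front and its stud (scene px ~(360,250)) are in view, and the path to them is clear at height. I'll move the arm over to look from the wrist.

```bash
python3 -m pendant '0 0 -7 0 0 0.04 1; 0 0 -14 0.02 -0.01 0.075 1; 0 0 -21 0.05 -0.03 0.09 1; 0 0 -28 0.08 -0.055 0.09 1; 0 0 -35 0.11 -0.085 0.09 1'
python3 -m pendant '0 0 -7 0.03 -0.03 0 1; 0 0 -14 0.06 -0.06 0 1; 0 0 -21 0.09 -0.09 0 1; 0 0 -28 0.11 -0.125 0 1; 0 0 -35 0.13 -0.16 0 1'
python3 -m pendant '0 0 -7 0.01 -0.04 0 0.2; 0 0 -9 0.02 -0.08 0 0.2; 0 0 -9 0.03 -0.12 0 0.2; 0 0 -9 0.03 -0.16 0 0.2; 0 0 -9 0.03 -0.2 0 0.2'
```

```text
time_s: 1.97
tool_pos: [286.0, 515.4, 320.7]
eef_rot: [0.668, -0.232, 0.667, 0.233]
wrist_force: [0.9, -0.3, -1.2]
width: 85.5
time_s: 2.38
tool_pos: [417.0, 353.7, 320.7]
eef_rot: [0.708, -0.018, 0.706, 0.019]
wrist_force: [0.8, 0.4, 0.2]
width: 85.6
time_s: 2.8
tool_pos: [447.1, 151.4, 320.7]
eef_rot: [0.707, 0.038, 0.705, -0.036]
wrist_force: [0.7, -0.6, 1.0]
width: 51.2
```

```bash
cat > snap.py <<'E'
import sys,pickle
from h import *
n=sys.argv[1]; s=ctrl.observe(); im=viewer.grab_frame("wrist"); save(n,im); pickle.dump((cam("wrist",s),im),open(n+".pkl","wb"))
E
python3 snap.py w_con
python3 -m pendant '0 0 0 0 -0.04 -0.01 0.2; 0 0 0 0 -0.08 -0.02 0.2; 0 0 0 0 -0.12 -0.03 0.2; 0 0 0 0 -0.16 -0.04 0.2; 0 0 0 0 -0.2 -0.04 0.2'
python3 -m pendant '0 0 0 -0.01 -0.04 0 0.2; 0 0 0 -0.02 -0.08 0 0.2; 0 0 0 -0.03 -0.12 0 0.2; 0 0 0 -0.03 -0.13 0 0.2; 0 0 0 -0.03 -0.13 0 0.2'
python3 snap.py w_g
python3 - <<'E'
import cv2,numpy as np
a=cv2.imread("pics/w_con.png");b=cv2.imread("pics/w_g.png")
cv2.imwrite("pics/both.png",cv2.resize(np.vstack([a[:,:],b]),None,fx=.714,fy=.714,interpolation=cv2.INTER_AREA))
E
```

```text
time_s: 3.27
tool_pos: [447.1, -52.0, 280.5]
eef_rot: [0.707, 0.04, 0.705, -0.04]
wrist_force: [1.0, 0.9, 0.6]
width: 51.2
time_s: 3.68
tool_pos: [416.1, -185.7, 280.9]
eef_rot: [0.707, 0.043, 0.705, -0.042]
wrist_force: [0.8, 0.7, -0.7]
width: 51.3
```

View pics/both.png

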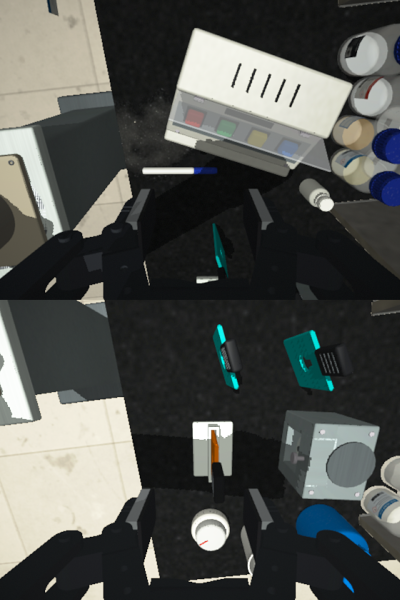

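The upper (console) view shows the keys under the clear visor at full px ~(271,164), (315,179), (361,192), (402,205). The lower view shows the rack at ~(297,207), the guard tab at ~(303,255), the drive at ~(460,220) and the stud at its left face.

Run:
```python
from h import *
import pickle
Cc,imc=pickle.load(open("w_con.pkl","rb")); Cg,img=pickle.load(open("w_g.pkl","rb"))
sc=viewer.grab_frame("scene");tp=viewer.grab_frame("top"); Cs,Ct=cam("scene"),cam("top")
save("scene1",sc);save("top1",tp)
box={"w":(Cc,imc,(240,130,440,240),60),"s":(Cs,sc,(205,205,285,225),90),"t":(Ct,tp,(225,190,260,245),90)}
H={"red":(174,6),"green":(50,80),"yellow":(20,34),"blue":(103,128)}
obs={k:[] for k in H}
for n,(C,im,(x0,y0,x1,y1),smin) in box.items():
    hsv=cv2.cvtColor(im,cv2.COLOR_RGB2HSV)[y0:y1,x0:x1]
    for k,(a,b) in H.items():
        h=hsv[...,0]; m=((h>=a)&(h<=b) if a<b else (h>=a)|(h<=b))&(hsv[...,1]>smin)
        nn,l,st,ce=cv2.connectedComponentsWithStats(m.astype(np.uint8))
        if nn<2: print(n,k,"none");continue
        i=1+np.argmax(st[1:,4]); uv=ce[i]+[x0,y0]; obs[k].append((C,uv)); print(n,k,st[i,4],np.round(uv,1))
for k,o in obs.items():
    X,r=tri(o); print(k,np.round(X,1),r)
# orange & networks in w_g
for n in ("guard","rack","drive","stud","guard_tab"):
    pass
z=lambda im,x0,y0,x1,y1,f:cv2.resize(im[y0:y1,x0:x1],None,fx=f,fy=f,interpolation=cv2.INTER_CUBIC)
a=z(img,250,140,550,300,2.6); b=z(sc,300,215,400,325,2.6)
save("wz",a); save("sz",z(sc,300,215,410,325,5))
```

```text
w red 103 [269.5 172.6]
w green 72 [313.  186.9]
w yellow 2 [302.  232.5]
w blue 220 [287.6 236.2]
s red 76 [215.4 218.9]
s green 67 [231.7 215.7]
s yellow 72 [247.5 212.5]
s blue 69 [263.  209.5]
t red 50 [232.7 237.2]
t green 47 [239.3 224. ]
t yellow 52 [245.9 211. ]
t blue 53 [252.4 197.5]
red [438.9 156.4  92.5] [[0.1, -2.7], [0.6, -0.4], [0.6, 0.6]]
green [481.7 136.9  92.8] [[0.4, -2.5], [0.5, -0.4], [0.6, 0.7]]
yellow [494.9 101.8 116.5] [[29.7, -9.6], [-3.2, -2.9], [4.6, 8.7]]
blue [513.9  84.8 124.9] [[65.8, 3.9], [-9.5, -3.1], [3.5, 15.9]]
```

View pics/wz.png

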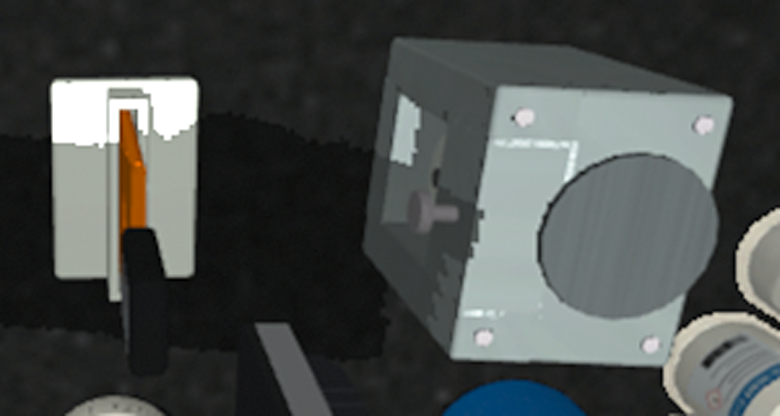

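View pics/sz.png

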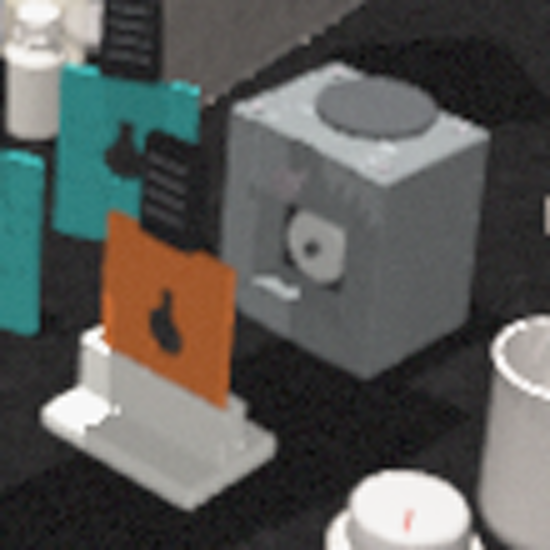

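```bash
cat > fit.py <<'E'
from h import *
import pickle
from scipy.optimize import least_squares
Cg,img=pickle.load(open("w_g.pkl","rb")); Cc,imc=pickle.load(open("w_con.pkl","rb")); Cs,Ct=cam("scene"),cam("top")
W=lambda p:np.array(p)/2.6+[250,140]; S=lambda p:np.array(p)/5+[300,215]
T=lambda p:np.array(p)/3.3+[185,160]
def pose(v,L): 
    c,s=np.cos(v[2]),np.sin(v[2]); L=np.atleast_2d(L); return L@np.array([[c,s,0],[-s,c,0],[0,0,1]])+[v[0],v[1],0]
def fit(obs,x0,lab):
    for sub in ("WS","W","S"):
        o=[q for q in obs if q[3] in sub]
        if len(o)<2: continue
        f=lambda v:np.concatenate([proj(C,pose(v,L))[0]-uv for C,L,uv,_ in o])
        r=least_squares(f,x0,loss="soft_l1",x_scale=[10,10,.1]); print(lab,sub,np.round(r.x,3),"yaw deg",round(np.degrees(r.x[2]),1),"res",np.round(r.fun,1).tolist())
        if sub=="WS": best=r.x
    return best
w=lambda L,p:(Cg,L,W(p),"W"); s=lambda L,p:(Cs,L,S(p),"S")
D=fit([w([-40,50,108],(497,85)),w([40,50,108],(732,98)),w([40,-50,108],(665,366)),w([-40,-50,108],(452,360)),w([-52.5,0,95],(418,212)),
 s([-40,50,108],(230,112)),s([-40,-50,108],(385,187)),s([40,-50,108],(490,133)),s([40,50,108],(335,62)),s([-52.5,0,95],(290,180))],[590,-250,0],"drive")
G=fit([w([0,-16,163],(148,372)),w([0,37.5,112],(140,165)),
 s([0,37.5,112],(108,212)),s([0,-37.5,112],(237,263)),s([-6,16,163],(150,132)),s([-6,-16,163],(205,150)),s([0,0,62],(167,330))],[440,-230,0],"guard")
print("stud",pose(D,[-45,0,95]))
E
python3 fit.py
python3 - <<'E'
from h import *
import pickle
Cc,imc=pickle.load(open("w_con.pkl","rb")); Cs,Ct=cam("scene"),cam("top")
hsv=cv2.cvtColor(imc,cv2.COLOR_RGB2HSV)
for u,v in((269,166),(315,180),(361,192),(403,205)): print(imc[v,u],hsv[v,u])
o={"red":((215.4,218.9),(232.7,237.2)),"green":((231.7,215.7),(239.3,224)),"yellow":((247.5,212.5),(245.9,211)),"blue":((263,209.5),(252.4,197.5))}
P=[]
for k,(a,b) in o.items():
    X,r=tri([(Cs,a),(Ct,b)]);P.append(X);print(k,np.round(X,1),r,np.round(proj(Cc,X),1))
P=np.array(P);d=P[3]-P[0];print(np.linalg.norm(d)/3,d)
E
```

```text
drive WS [ 5.87845e+02 -2.46528e+02 -1.68000e-01] yaw deg -9.6 res [-0.7, -0.1, 0.4, -0.8, 0.4, 0.3, -1.8, -1.0, 1.3, 0.5, 0.3, 0.3, 0.5, 1.0, 0.7, 1.2, 0.4, 0.9, -0.4, 0.6]
drive W [ 5.87821e+02 -2.46755e+02 -1.69000e-01] yaw deg -9.7 res [-0.7, 0.1, 0.4, -0.5, 0.3, 0.5, -1.9, -0.9, 1.3, 0.7]
drive S [ 5.90921e+02 -2.43722e+02 -1.55000e-01] yaw deg -8.9 res [-0.0, -0.4, 0.5, 0.1, 0.2, 0.3, -0.2, 0.1, -0.5, -0.2]
guard WS [ 4.32888e+02 -2.39361e+02 -1.03000e-01] yaw deg -5.9 res [1.0, 2.9, -0.1, -0.8, 0.3, -0.9, -0.1, 1.5, -1.6, -0.0, -1.6, 1.5, -0.3, 0.2]
guard W [ 4.32509e+02 -2.38220e+02 -1.19000e-01] yaw deg -6.8 res [0.0, 1.7, -0.0, -2.0]
guard S [ 4.35630e+02 -2.39175e+02 -2.00000e-03] yaw deg -0.1 res [-0.1, -0.8, 1.5, 0.4, -1.2, -0.2, -0.3, 0.9, 0.3, -0.3]
stud [[ 543.47936308 -238.99736452   95.        ]]
[151 123 120] [  3  52 151]
[121 143 128] [ 70  39 143]
[152 149 121] [ 27  52 152]
[119 132 151] [108  54 151]
red [440.4 159.2  89.9] [[0.4, -0.0], [-0.2, 0.2]] [[270.8 166.5]]
green [483.6 139.5  90.1] [[0.3, -0.0], [-0.2, 0.2]] [[314.8 181.1]]
yellow [526.5 119.6  90.8] [[0.2, -0.0], [-0.2, 0.2]] [[357.6 195.7]]
blue [571.4 100.3  90.2] [[0.4, -0.0], [-0.3, 0.2]] [[401.1 208.9]]
47.87806646060674 [131.00312528 -58.89731244   0.26643114]
```

Keys triangulate with 47.9 mm spacing, level at z≈90, as they must. The drive fit agrees to about 1 px. The scene camera reads 3 mm further in x, so I'll use the wrist values. Next I'll descend onto the tab.

```bash
python3 -m pendant '0 0 0.5 0.006 -0.02 -0.03 0.2; 0 0 0.5 0.012 -0.04 -0.06 0; 0 0 0.5 0.0165 -0.053 -0.09 -0.2; 0 0 0.5 0.0165 -0.053 -0.115 -0.3; 0 0 0.5 0.0165 -0.053 -0.136 -0.3' 20
python3 -m pendant '0 0 0 0 0 0 -0.45; 0 0 0 0 0 0 -0.55' 20; python3 snap.py w_gr
```

```text
time_s: 4.25
tool_pos: [433.8, -233.2, 142.3]
eef_rot: [0.706, 0.036, 0.706, -0.036]
wrist_force: [-0.0, 0.9, 0.8]
width: 29.8
time_s: 4.42
tool_pos: [433.5, -231.8, 141.6]
eef_rot: [0.705, 0.036, 0.707, -0.035]
wrist_force: [0.5, 0.3, 0.6]
width: 19.3
```

View pics/w_gr.png

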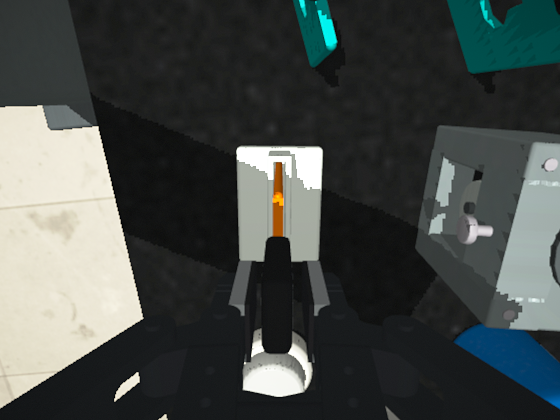

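The tab sits centred between the pads (px 264–292 within 249–307). I'll centre in y and close.

```bash
python3 -m pendant '0 0 0 0 -0.006 0.003 -0.55; 0 0 0 0 -0.006 0.003 -0.8; 0 0 0 0 -0.006 0.003 -1; 0 0 0 0 -0.006 0.003 -1; 0 0 0 0 -0.006 0.003 -1' 25
python3 -m pendant '0 0 0 0 0 0 -1; 0 0 0 0 0 0 -1; 0 0 0 0 0 0 -1' 50
```

```text
time_s: 4.88
tool_pos: [435.6, -239.0, 147.9]
eef_rot: [0.707, 0.036, 0.705, -0.035]
wrist_force: [-0.9, -0.1, 9.1]
width: 11.3
time_s: 5.13
tool_pos: [435.8, -239.1, 148.4]
eef_rot: [0.708, 0.036, 0.705, -0.035]
wrist_force: [-0.2, 0.4, -0.9]
width: 10.6
```

```bash
python3 -m pendant '0 0 0 0 0 0.02 -1; 0 0 0 0 0 0.05 -1; 0 0 -2 0.0 0.0 0.05 -1; 0 0 -4 0.03 0.0 0.05 -1; 0 0 -4 0.06 0.002 0.05 -1' 50
python3 -m pendant '0 0 0 0 0 0 -1; 0 0 0 0 0 0 -1' 50
python3 snap.py w_l
python3 - <<'E'
from h import *
sc=viewer.grab_frame("scene");save("scene2",sc)
import pickle
C,im=pickle.load(open("w_l.pkl","rb"))
print(np.round(tool()[1],3))
z=lambda im,x0,y0,x1,y1,f:cv2.resize(im[y0:y1,x0:x1],None,fx=f,fy=f,interpolation=cv2.INTER_CUBIC)
a=z(im,240,110,520,330,1.43*1.5);b=z(sc,310,195,400,305,4)
h=max(a.shape[0],b.shape[0]);o=np.zeros((h,a.shape[1]+b.shape[1],3),np.uint8);o[:a.shape[0],:a.shape[1]]=a;o[:b.shape[0],a.shape[1]:]=b
print(o.shape,a.shape);save("lift",cv2.resize(o,None,fx=.8,fy=.8,interpolation=cv2.INTER_AREA))
E
```

```text
time_s: 5.55
tool_pos: [497.0, -237.2, 200.0]
eef_rot: [0.708, 0.062, 0.701, -0.06]
wrist_force: [0.1, 0.6, 0.7]
width: 10.4
time_s: 5.72
tool_pos: [498.2, -236.8, 199.5]
eef_rot: [0.707, 0.061, 0.702, -0.06]
wrist_force: [-1.6, 0.2, -0.4]
width: 10.6
[[ 0.009  0.173  0.985]
 [ 0.002  0.985 -0.173]
 [-1.     0.004  0.008]]
(472, 961, 3) (472, 601, 3)
```

View pics/lift.png

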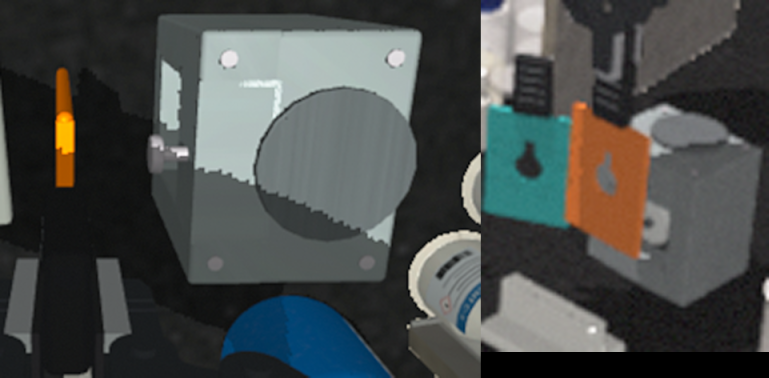

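```bash
cat > fit2.py <<'E'
from h import *
import pickle
from scipy.optimize import least_squares
C,im=pickle.load(open("w_l.pkl","rb")); Cs=cam("scene")
w=lambda p:np.array(p)/1.716+[240,110]; s=lambda p:(np.array(p)-[481,0])/3.2+[310,195]
def P(v,L):
    c,q=np.cos(v[3]),np.sin(v[3]); return np.array(L)@np.array([[c,q,0],[-q,c,0],[0,0,1]])+v[:3]
def fit(o,x0,free,lab):
    def full(u): v=np.array(x0,float);v[free]=u;return v
    f=lambda u:np.concatenate([proj(C_,P(full(u),L))[0]-uv for C_,L,uv in o])
    r=least_squares(f,np.array(x0)[free],loss="soft_l1",x_scale=[10 if i<3 else .1 for i in free]); v=full(r.x)
    print(lab,np.round(v[:3],1),"yaw",round(np.degrees(v[3]),1),np.round(r.fun,1).tolist()); return v
D=fit([(C,L,w(p)) for L,p in (([-40,50,108],(203,30)),([40,50,108],(421,31)),([40,-50,108],(386,281)),([-40,-50,108],(192,281)),([-52.5,0,95],(155,153)),([-40,0,95],(188,153)))],[588,-246,0,-.168],[0,1,3],"drive W")
Gs=[([0,37.5,100],(572,102)),([0,-37.5,100],(649,140)),([0,-37.5,0],(641,257)),([0,37.5,0],(566,222)),([0,0,50],(608,183))]
Gw=[([0,37.5,100],(64,116)),([0,16,100],(64,187)),([0,37.5,0],(62,68))]
x0=[498,-237,63,-.17]
fit([(C,L,w(p)) for L,p in Gw],x0,[0,1,2],"guard W")
fit([(Cs,L,s(p)) for L,p in Gs],x0,[0,1,2,3],"guard S")
fit([(Cs,L,s(p)) for L,p in Gs],x0,[0,1,2],"guard S yawfix")
print("stud 5 out",P(D,[-45,0,95]), tool()[0])
E
python3 fit2.py
```

```text
drive W [ 588.1 -246.1    0. ] yaw -9.7 [-0.3, -0.1, 1.2, -1.1, -1.0, -0.4, -2.3, 0.2, 1.5, 0.8, 0.3, 0.7]
guard W [ 497.8 -237.7   65.6] yaw -9.7 [-0.3, -0.5, -0.1, 0.2, 0.7, 0.4]
guard S [ 503.3 -234.    57.9] yaw -8.0 [0.2, 0.6, 0.7, 0.1, -0.2, 0.6, -0.3, -1.0, -0.5, -0.6]
guard S yawfix [ 496.5 -238.    62.3] yaw -9.7 [0.5, 0.2, 0.5, 0.2, -0.4, 1.0, -0.1, -1.0, -0.5, -0.5]
stud 5 out [ 543.7290631  -238.54805163   95.        ] [ 496.45072939 -237.71330947  199.9630434 ]
```

```bash
python3 -m pendant '0 0 0 0 0.003 -0.01 -1; 0 0 0 0.01 0.0035 -0.0186 -1; 0 0 0 0.02 0.0035 -0.0186 -1; 0 0 0 0.029 0.0035 -0.0186 -1; 0 0 0 0.029 0.0035 -0.0186 -1' 50
python3 -m pendant '0 0 0 0 0 0 -1; 0 0 0 0 0 0 -1' 50
python3 snap.py w_p
python3 - <<'E'
from h import *
sc=viewer.grab_frame("scene");save("scene3",sc)
import pickle
C,im=pickle.load(open("w_p.pkl","rb"))
print(np.round(tool()[1],3))
z=lambda im,x0,y0,x1,y1,f:cv2.resize(im[y0:y1,x0:x1],None,fx=f,fy=f,interpolation=cv2.INTER_CUBIC)
a=z(im,250,130,450,290,2);b=z(sc,330,200,400,300,5.5)
o=np.zeros((550,785,3),np.uint8);o[:320,:400]=a;o[:550,400:]=b;save("pre",o)
E
```

```text
time_s: 6.23
tool_pos: [526.4, -233.6, 181.2]
eef_rot: [0.708, 0.062, 0.701, -0.06]
wrist_force: [-0.9, -0.1, -0.9]
width: 10.5
time_s: 6.4
tool_pos: [526.0, -233.8, 181.3]
eef_rot: [0.708, 0.062, 0.701, -0.06]
wrist_force: [0.9, -0.4, -1.4]
width: 11.1
[[ 0.009  0.172  0.985]
 [ 0.003  0.985 -0.172]
 [-1.     0.004  0.009]]
```

View pics/pre.png

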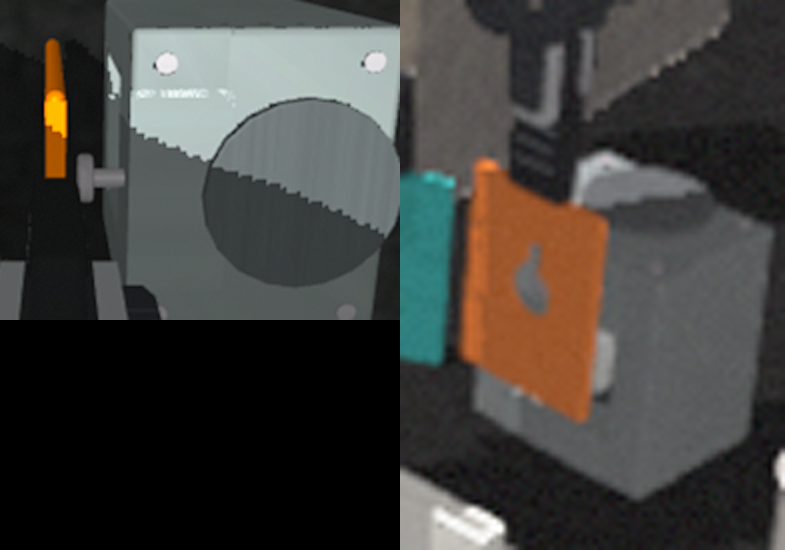

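Run:
```python
from h import *
import pickle
C,im=pickle.load(open("w_p.pkl","rb"));Cs=cam("scene")
w=lambda p:np.array(p)/2+[250,130]
yaw=np.radians(-9.8);X=np.array([np.cos(yaw),np.sin(yaw)]);Y=np.array([-X[1],X[0]])
def r(n,p,z): q=onz(C,w(p),z)[:2]; print(n,np.round(q,1),"along",round(q@X,1),"lat",round(q@Y,1))
r("head ctr",(86,177.5),95); r("neck",(115,177.5),95); r("head top mid",(86,177.5),103)
r("head +y edge",(86,154),95); r("head -y edge",(86,201),95)
for z in (143,145,147):
    r("corner+37.5",(56,96),z); r("tab +16",(56,178),z)
T=tool()[0][:2];print("tcp along",T@X,"lat",T@Y)
# orange extents
hsv=cv2.cvtColor(im,cv2.COLOR_RGB2HSV);m=(hsv[...,0]<22)&(hsv[...,1]>150)&(hsv[...,2]>60);m[:, :260]=0;m[:,300:]=0;m[260:]=0
ys,xs=np.where(m);print("orange rows",ys.min(),ys.max(),"cols",xs.min(),xs.max())
for y in range(ys.min()-2,ys.max()+3,3): x=xs[ys==y]; print(y,(x.min(),x.max(),im[y,int(x.mean())]) if len(x) else None)
```

```text
head ctr [ 535.8 -237. ] along 568.4 lat -142.4
neck [ 545.1 -238.7] along 577.8 lat -142.4
head top mid [ 535.9 -234.4] along 568.0 lat -139.8
head +y edge [ 537.1 -229.2] along 568.3 lat -134.4
head -y edge [ 534.5 -245. ] along 568.4 lat -150.5
corner+37.5 [ 532.3 -199.1] along 558.5 lat -105.5
tab +16 [ 528.6 -220.2] along 558.4 lat -127.0
corner+37.5 [ 532.4 -198.7] along 558.5 lat -105.1
tab +16 [ 528.7 -219.6] along 558.4 lat -126.4
corner+37.5 [ 532.5 -198.2] along 558.4 lat -104.7
tab +16 [ 528.8 -219. ] along 558.4 lat -125.7
tcp along 558.1115846199548 lat -140.81632375903456
orange rows 149 218 cols 272 283
147 None
150 (np.int64(274), np.int64(278), array([146,  72,   0], dtype=uint8))
153 (np.int64(272), np.int64(279), array([165,  80,   0], dtype=uint8))
156 (np.int64(272), np.int64(279), array([165,  80,   0], dtype=uint8))
159 (np.int64(272), np.int64(280), array([159,  77,   0], dtype=uint8))
162 (np.int64(272), np.int64(280), array([161,  78,   0], dtype=uint8))
165 (np.int64(272), np.int64(280), array([160,  77,   0], dtype=uint8))
168 (np.int64(272), np.int64(281
[... 500 characters left out ...]
(283), array([255, 188,   0], dtype=uint8))
192 (np.int64(272), np.int64(283), array([255, 175,   0], dtype=uint8))
195 (np.int64(272), np.int64(283), array([255, 153,   0], dtype=uint8))
198 (np.int64(272), np.int64(283), array([172,  84,   0], dtype=uint8))
201 (np.int64(272), np.int64(283), array([173,  86,   0], dtype=uint8))
204 (np.int64(272), np.int64(283), array([172,  85,   0], dtype=uint8))
207 (np.int64(272), np.int64(282), array([172,  85,   0], dtype=uint8))
210 (np.int64(272), np.int64(282), array([173,  86,   0], dtype=uint8))
213 (np.int64(272), np.int64(282), array([172,  85,   0], dtype=uint8))
216 (np.int64(272), np.int64(282), array([173,  85,   0], dtype=uint8))
219 None
```

Wrist measurement: the guard's centre and the stud are both at lateral −142.4, with a 5 mm gap to the head. I'll push in 17.6 mm along the drive's axis.

```bash
python3 -m pendant '0 0 0 0.004 -0.0007 0 -1; 0 0 0 0.008 -0.0014 0 -1; 0 0 0 0.012 -0.002 0 -1; 0 0 0 0.012 -0.002 0 -1' 50
python3 -c "
from h import *
s=ctrl.observe();print(s['wrist_force'],s['wrist_torque'],s['tool_pos'])"
```

```text
time_s: 6.83
tool_pos: [538.9, -235.7, 181.3]
eef_rot: [0.708, 0.062, 0.701, -0.06]
wrist_force: [-0.0, -0.3, -1.3]
width: 10.5
[-0.02671958 -0.26450497 -1.27606691] [-0.04956137  0.0217716  -0.02948907] [ 538.87882804 -235.67151047  181.34210635]
```

```bash
python3 -m pendant '0 0 0 0.0025 -0.0006 0 -1; 0 0 0 0.0044 -0.0011 0 -1; 0 0 0 0.0044 -0.0011 0 -1; 0 0 0 0.0044 -0.0011 -0.003 -1' 50
python3 -m pendant '0 0 0 0 0 -0.003 -1; 0 0 0 0 0 -0.006 -1; 0 0 0 0 0 -0.009 -1;  0 0 0 0 0 -0.009 -1' 50
python3 -c "
from h import *
s=ctrl.observe();print(s['wrist_force'],s['wrist_torque'],s['tool_pos'])"
```

```text
time_s: 7.17
tool_pos: [543.5, -237.0, 178.6]
eef_rot: [0.708, 0.062, 0.701, -0.06]
wrist_force: [-0.2, 0.9, -0.1]
width: 10.5
time_s: 7.5
tool_pos: [543.1, -236.8, 168.8]
eef_rot: [0.708, 0.062, 0.701, -0.06]
wrist_force: [0.1, -0.0, 0.2]
width: 10.9
[ 0.07462964 -0.04042019  0.15876458] [-0.02987253 -0.05105412  0.03100755] [ 543.14885956 -236.78913321  168.81906438]
```

```bash
python3 -m pendant '0 0 0 0 0 -0.003 -1; 0 0 0 0 0 -0.006 -1; 0 0 0 0 0 -0.008 -1;  0 0 0 0 0 -0.008 -1' 50
python3 -m pendant '0 0 0 0 0 -0.001 -1; 0 0 0 0 0 -0.002 -1; 0 0 0 0 0 -0.002 -1' 50
python3 -m pendant '0 0 0 0 0 -0.001 -1; 0 0 0 0 0 -0.002 -1; 0 0 0 0 0 -0.002 -1' 50
```

```text
time_s: 7.83
tool_pos: [542.9, -236.7, 160.3]
eef_rot: [0.707, 0.062, 0.702, -0.06]
wrist_force: [0.1, 0.3, -0.7]
width: 10.6
time_s: 8.08
tool_pos: [543.2, -236.9, 158.8]
eef_rot: [0.708, 0.062, 0.701, -0.06]
wrist_force: [-1.4, -0.0, 3.6]
width: 11.1
time_s: 8.33
tool_pos: [543.8, -237.3, 158.4]
eef_rot: [0.708, 0.062, 0.701, -0.06]
wrist_force: [-2.7, 2.2, 14.4]
width: 10.3
```

```bash
python3 -m pendant '0 0 0 0 0 0.001 -1; 0 0 0 0 0 0.001 -1; 0 0 0 0 0 0.001 -1' 25
python3 -m pendant '0 0 0 0 0 0 -0.65; 0 0 0 0 0 0 -0.5; 0 0 0 0 0 0 -0.4; 0 0 0 0 0 0 -0.4' 25
python3 -c "
from h import *
s=ctrl.observe();print(s['wrist_force'],s['width']); save('scene4',viewer.grab_frame('scene'))
C=cam('wrist');im=viewer.grab_frame('wrist');save('w_rel',im)"
```

```text
time_s: 8.58
tool_pos: [543.8, -237.2, 159.3]
eef_rot: [0.708, 0.062, 0.701, -0.06]
wrist_force: [0.7, 0.1, 0.3]
width: 10.7
time_s: 8.92
tool_pos: [543.8, -237.2, 159.2]
eef_rot: [0.708, 0.062, 0.701, -0.06]
wrist_force: [-0.5, -0.3, -0.8]
width: 25.4
[-0.46315115 -0.3465059  -0.7599022 ] 25.388461518892775
```

```bash
python3 -m pendant '0 0 0 0 0 0.02 -0.4; 0 0 0 0 0 0.05 -0.4; 0 0 0 0 0 0.085 -0.4; 0 0 0 0 0 0.12 -0.4; 0 0 0 -0.03 0 0.14 -0.4' 25
python3 -m pendant '0 0 0 -0.04 0.0 0.01 -0.7; 0 0 0 -0.04 0.0 0.01 -1; 0 0 0 -0.04 0 0.01 -1' 25
python3 snap.py w_h
python3 - <<'E'
from h import *
import pickle
sc=viewer.grab_frame("scene");save("scene5",sc)
C,im=pickle.load(open("w_h.pkl","rb"))
z=lambda im,x0,y0,x1,y1,f:cv2.resize(im[y0:y1,x0:x1],None,fx=f,fy=f,interpolation=cv2.INTER_CUBIC)
o=np.zeros((550,800,3),np.uint8);o[:,:385]=z(sc,330,205,407,315,5);o[:300,385:785]=z(im,200,100,500,325,4/3);save("hung",o)
E
```

```text
time_s: 9.43
tool_pos: [517.7, -235.8, 302.0]
eef_rot: [0.709, 0.059, 0.7, -0.059]
wrist_force: [1.1, 1.0, 2.3]
width: 25.8
time_s: 9.68
tool_pos: [476.7, -236.4, 313.6]
eef_rot: [0.711, 0.061, 0.698, -0.058]
wrist_force: [0.4, 0.1, -0.0]
width: 0.0
```

View pics/hung.png

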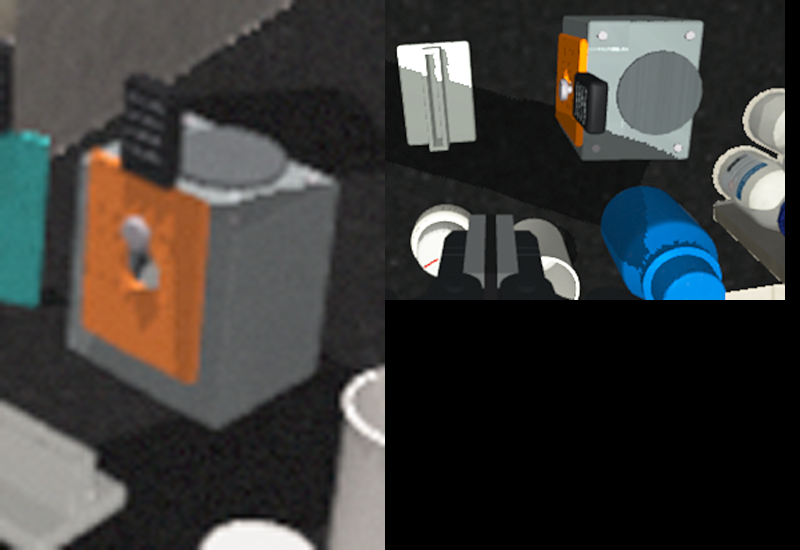

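The guard hangs straight with the stud head over its slot (head at about (133,230) left pane) and the gripper is clear. Now for key positions in the wrist frame, and the pressing orientation.

Run:
```python
from h import *
import pickle
Cc,im=pickle.load(open("w_con.pkl","rb"))
hsv=cv2.cvtColor(cv2.GaussianBlur(im,(3,3),0),cv2.COLOR_RGB2HSV).astype(int)
H={"red":(0,14,(270,166)),"green":(45,92,(315,181)),"yellow":(18,36,(360,193)),"blue":(98,125,(402,207))}
P={}
for k,(a,b,c) in H.items():
    m=np.zeros(im.shape[:2],np.uint8);x,y=c
    sl=np.s_[y-18:y+19,x-18:x+19]; hh=hsv[sl]
    m[sl]=((hh[...,0]>=a)&(hh[...,0]<=b)|((k=="red")&(hh[...,0]>172)))&(hh[...,1]>28)&(hh[...,2]>60)
    n,l,st,ce=cv2.connectedComponentsWithStats(m);i=1+np.argmax(st[1:,4])
    P[k]=onz(Cc,(st[i,0]+(st[i,2]-1)/2,st[i,1]+(st[i,3]-1)/2),90); print(k,st[i],np.round(ce[i],1),np.round(P[k],1),np.round(onz(Cc,ce[i],90),1))
x=np.array([.41,.912,0]);y=np.array([-.912,.41,0]);n=-.5*x+.866*np.array([0,0,1])
p,R=tool();z=-y;tx=-n;ty=np.cross(z,tx);Rt=np.c_[tx,ty,z]
rv=Ro.from_matrix(Rt@R.T).as_rotvec(degrees=True);print("rotvec",np.round(rv,1),np.linalg.norm(rv),"tcp",p,"q",np.round(ctrl.observe()["q"],2))
for k in P: print(k,"tcp contact",np.round(P[k]+n*22,1),"standoff60",np.round(P[k]+n*82,1))
```

```text
red [259 153  26  26 481] [271.8 165.3] [441.2 160.2  90. ] [441.5 160.4  90. ]
green [303 168  27  24 456] [316.4 179.9] [485.  141.1  90. ] [485.3 140.6  90. ]
yellow [347 182  28  24 464] [360.2 193.7] [529.7 121.5  90. ] [529.4 121.3  90. ]
blue [389 197  29  23 476] [402.8 207.9] [573.4 101.1  90. ] [573.2 101.3  90. ]
rotvec [ 28.9  -8.  -14.1] 33.10386519440813 tcp [ 478.18048698 -234.97436692  311.84782168] q [-0.59  0.1   1.05  1.62 -0.09  1.46  0.3 ]
red tcp contact [436.7 150.2 109.1] standoff60 [424.4 122.8 161. ]
green tcp contact [480.5 131.  109.1] standoff60 [468.2 103.7 161. ]
yellow tcp contact [525.2 111.4 109.1] standoff60 [512.9  84.1 161. ]
blue tcp contact [568.9  91.1 109.1] standoff60 [556.6  63.7 161. ]
```

```bash
python3 -m pendant '5.8 -1.6 -2.8 0.005 0.04 0 -1; 11.6 -3.2 -5.6 0.01 0.08 0 -1; 17.3 -4.8 -8.5 0.015 0.12 0 -1; 23.1 -6.4 -11.3 0.02 0.16 0 -1; 28.9 -8 -14.1 0.02 0.2 0 -1' 40
python3 -m pendant '0 0 0 0 0.03 -0.025 -1; 0 0 0 0 0.06 -0.05 -1; 0 0 0 0 0.085 -0.075 -1; 0 0 0 0 0.087 -0.09 -1; 0 0 0 0 0.087 -0.09 -1'
cat > st.py <<'E'
from h import *
K={"red":[441.2,160.2,90],"green":[485,141.1,90],"yellow":[529.7,121.5,90],"blue":[573.4,101.1,90]}
x=np.array([.41,.912,0]);y=np.array([-.912,.41,0]);n=-.5*x+.866*np.array([0,0,1]);u=np.cross(y,n)
p,R=tool();s=ctrl.observe();Rt=np.c_[-n,np.cross(-y,-n),-y]
print("t",s["time_s"],"rotvec left",np.round(Ro.from_matrix(Rt@R.T).as_rotvec(degrees=True),1),"Fn",round(float(np.dot(s["wrist_force"],n)),1),"F",np.round(s["wrist_force"],1),"q",np.round(s["q"],2))
for k,v in K.items():
    e=p+22*R[:,0]-v; print(k,"tip along row",round(e@y,1),"upslope",round(e@u,1),"out",round(e@n,1))
E
python3 st.py
```

```text
time_s: 10.2
tool_pos: [499.4, -32.9, 311.1]
eef_rot: [0.706, 0.324, 0.629, 0.035]
wrist_force: [-0.4, -0.8, -0.5]
width: -0.1
time_s: 10.62
tool_pos: [497.5, 56.0, 216.6]
eef_rot: [0.704, 0.322, 0.632, 0.034]
wrist_force: [-0.3, -0.7, 0.4]
width: -0.0
t 10.6167 rotvec left [ 0.1 -0.4 -0. ] Fn 0.7 F [-0.3 -0.7  0.4] q [-0.75 -0.11  0.85  2.03 -0.48  1.06 -0.11]
red tip along row -93.9 upslope 0.9 out 123.7
green tip along row -46.1 upslope 0.4 out 123.9
yellow tip along row 2.7 upslope 0.0 out 124.2
blue tip along row 50.9 upslope 0.6 out 123.8
```

```bash
python3 snap.py w_k
cat > kk.py <<'E'
from h import *
import pickle,sys
C,im=pickle.load(open(sys.argv[1]+".pkl","rb"))
hsv=cv2.cvtColor(cv2.GaussianBlur(im,(3,3),0),cv2.COLOR_RGB2HSV).astype(int)
K={"red":[441.2,160.2,90],"green":[485,141.1,90],"yellow":[529.7,121.5,90],"blue":[573.4,101.1,90]}
H={"red":(0,14),"green":(45,92),"yellow":(18,36),"blue":(98,125)}
tip=proj(C,tool()[0]+22*tool()[1][:,0])[0];print("tip px",tip)
for k,(a,b) in H.items():
    x,y=np.round(proj(C,K[k])[0]).astype(int); m=np.zeros(im.shape[:2],np.uint8); print(k,"pred",x,y,end=" ")
    sl=np.s_[max(0,y-28):y+29,max(0,x-28):x+29];hh=hsv[sl]
    if not hh.size: print("out");continue
    m[sl]=((hh[...,0]>=a)&(hh[...,0]<=b)|((k=="red")&(hh[...,0]>172)))&(hh[...,1]>28)&(hh[...,2]>60)
    n,l,s,ce=cv2.connectedComponentsWithStats(m)
    if n<2: print("none");continue
    i=1+np.argmax(s[1:,4]); c=(s[i,0]+(s[i,2]-1)/2,s[i,1]+(s[i,3]-1)/2); print(s[i],c,np.round(onz(C,c,90),1))
E
python3 kk.py w_k
```

```text
tip px [281.5022901  257.85145042]
red pred 163 194 [147 180  32  30 893] (np.float64(162.5), np.float64(194.5)) [441.2 160.2  90. ]
green pred 222 194 [208 180  30  29 819] (np.float64(222.5), np.float64(194.0)) [485.4 140.7  90. ]
yellow pred 283 193 [268 179  30  30 862] (np.float64(282.5), np.float64(193.5)) [529.5 121.2  90. ]
blue pred 343 194 [327 179  31  30 874] (np.float64(342.0), np.float64(193.5)) [573.  101.5  90. ]
```

View pics/w_k.png

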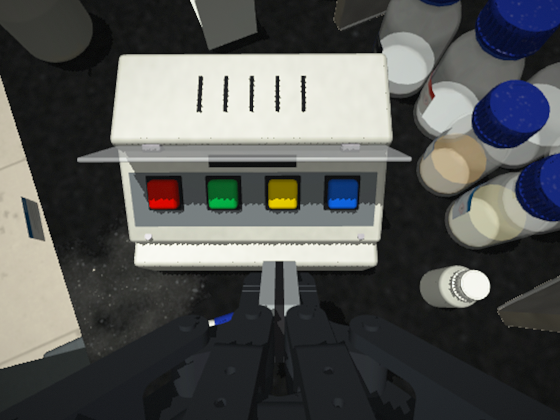

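The keys show through the visor at (163,194), (222,194), (283,193) and (342,193), exactly where predicted, so I'll approach yellow.

```bash
python3 -m pendant '0 -0.4 0 0.009 0.012 -0.025 -1; 0 -0.4 0 0.016 0.029 -0.055 -1; 0 -0.4 0 0.022 0.042 -0.082 -1; 0 -0.4 0 0.0263 0.0518 -0.1005 -1; 0 -0.4 0 0.0263 0.0518 -0.1005 -1'; python3 st.py
```

```text
time_s: 11.08
tool_pos: [524.4, 107.2, 115.2]
eef_rot: [0.706, 0.321, 0.631, 0.034]
wrist_force: [-0.4, 0.3, -1.1]
width: -0.3
t 11.0833 rotvec left [ 0.2 -0.2  0. ] Fn -1.0 F [-0.4  0.3 -1.1] q [-0.78  0.16  0.85  2.1  -0.8   0.9   0.13]
red tip along row -97.6 upslope 0.1 out 7.0
green tip along row -49.8 upslope -0.3 out 7.2
yellow tip along row -1.0 upslope -0.7 out 7.5
blue tip along row 47.2 upslope -0.1 out 7.1
```

```bash
python3 -m pendant '0 0 0 0.0006 0.0014 -0.0026 -1; 0 0 0 0.0012 0.0027 -0.0052 -1; 0 0 0 0.0018 0.004 -0.0076 -1; 0 0 0 0.0023 0.005 -0.0095 -1; 0 0 0 0.0023 0.005 -0.0095 -1'; python3 st.py | egrep 't 1|yellow'
python3 -m pendant '0 0 0 0.0002 0.0005 -0.0009 -1; 0 0 0 0.0004 0.0009 -0.0017 -1;  0 0 0 0.0004 0.0009 -0.0017 -1'; python3 st.py | egrep 't 1|yellow'
```

```text
time_s: 11.5
tool_pos: [527.1, 112.1, 106.4]
eef_rot: [0.706, 0.321, 0.63, 0.034]
wrist_force: [-0.1, -0.1, -0.4]
width: -0.2
t 11.5 rotvec left [ 0.2 -0.1  0. ] Fn -0.3 F [-0.1 -0.1 -0.4] q [-0.78  0.18  0.84  2.11 -0.83  0.89  0.16]
yellow tip along row -1.5 upslope -0.3 out -3.0
time_s: 11.75
tool_pos: [527.6, 113.0, 104.9]
eef_rot: [0.706, 0.321, 0.63, 0.034]
wrist_force: [-0.7, 0.5, 0.3]
width: 0.2
t 11.75 rotvec left [ 0.2 -0.1  0. ] Fn 0.1 F [-0.7  0.5  0.3] q [-0.77  0.19  0.84  2.11 -0.84  0.89  0.16]
yellow tip along row -1.5 upslope -0.1 out -4.8
```

```bash
python3 -m pendant '0 0 0 0.0002 0.0005 -0.0009 -1; 0 0 0 0.0004 0.0009 -0.0017 -1;  0 0 0 0.0004 0.0009 -0.0017 -1'; python3 st.py | egrep 't 1|yellow'
python3 -m pendant '0 0 0 0.0002 0.0005 -0.0009 -1; 0 0 0 0.0004 0.0009 -0.0017 -1;  0 0 0 0.0004 0.0009 -0.0017 -1'; python3 st.py | egrep 't 1|yellow'
```

```text
time_s: 12.0
tool_pos: [527.9, 114.0, 103.1]
eef_rot: [0.706, 0.321, 0.63, 0.034]
wrist_force: [1.2, -0.5, -0.6]
width: 0.2
t 12.0 rotvec left [ 0.2 -0.1  0. ] Fn -0.6 F [ 1.2 -0.5 -0.6] q [-0.77  0.19  0.84  2.11 -0.85  0.89  0.16]
yellow tip along row -1.4 upslope -0.1 out -6.9
time_s: 12.25
tool_pos: [528.2, 115.0, 101.1]
eef_rot: [0.706, 0.321, 0.63, 0.034]
wrist_force: [0.1, -0.3, 0.2]
width: 0.3
t 12.25 rotvec left [ 0.2 -0.1  0. ] Fn 0.3 F [ 0.1 -0.3  0.2] q [-0.77  0.2   0.83  2.11 -0.85  0.89  0.17]
yellow tip along row -1.3 upslope -0.2 out -9.1
```

```bash
python3 snap.py w_k2; python3 kk.py w_k2
python3 - <<'E'
from h import *
import pickle
# triangulate red/green/blue from wrist views
cen={"w_k":{"red":(162.5,194.5),"green":(222.5,194),"blue":(342,193.5)},"w_con":{"red":(271.5,165.5),"green":(316,179.7),"blue":(403,208)}}
for k in ("red","green","blue"):
    X,r=tri([(pickle.load(open(n+".pkl","rb"))[0],cen[n][k]) for n in cen]);print(k,np.round(X,1),r)
E
```

```text
tip px [277.89549472 256.60619942]
red pred 66 267 [  38  245   54   48 2300] (np.float64(64.5), np.float64(268.5)) [440.5 159.6  90. ]
green pred 169 265 [ 145  249   50   44 1864] (np.float64(169.5), np.float64(270.5)) [484.3 138.9  90. ]
yellow pred 275 264 [ 250  241   50   32 1159] (np.float64(274.5), np.float64(256.5)) [531.  124.9  90. ]
blue pred 380 266 [ 354  241   53   52 2492] (np.float64(380.0), np.float64(266.5)) [573.4 100.7  90. ]
red [441.2 160.2  89.9] [[0.0, -0.0], [-0.0, 0.0]]
green [485.2 140.8  89.5] [[-0.2, 0.1], [0.2, -0.1]]
blue [572.9 101.4  90.8] [[0.2, -0.1], [-0.2, 0.0]]
```

Run:
```python
from h import *
import pickle
M=np.array(viewer.camera_model("wrist")["mount"]);K=np.array(viewer.camera_model("wrist")["mtx"])
for y in (11,0,-11):
  for a in (5,10,15,22): 
    c=np.linalg.inv(M)@[a,y,0,1];q=K@c[:3];print(y,a,np.round(q[:2]/q[2],1))
# difference between w_k and w_k2: static = gripper
A=pickle.load(open("w_k.pkl","rb"))[1].astype(int);B=pickle.load(open("w_k2.pkl","rb"))[1].astype(int)
for y in range(226,300,4): print(y,A[y,[270,275,290]].tolist(),B[y,[255,270,275,285,290,296]].tolist())
```

```text
11 5 [277.6 249.1]
11 10 [277.6 244.8]
11 15 [277.7 240.7]
11 22 [277.7 235.3]
0 5 [277.6 272.2]
0 10 [277.7 267.3]
0 15 [277.7 262.6]
0 22 [277.8 256.5]
-11 5 [277.7 294.4]
-11 10 [277.7 289. ]
-11 15 [277.8 283.8]
-11 22 [277.8 277.1]
226 [[173, 176, 167], [175, 179, 169], [174, 177, 168]] [[105, 106, 104], [104, 105, 103], [105, 106, 104], [104, 105, 103], [105, 106, 104], [104, 105, 104]]
230 [[214, 215, 200], [214, 214, 199], [212, 213, 198]] [[92, 94, 94], [92, 94, 94], [92, 94, 94], [92, 94, 94], [92, 94, 94], [92, 94, 94]]
234 [[214, 216, 200], [210, 211, 196], [211, 212, 196]] [[119, 120, 120], [120, 121, 120], [120, 121, 121], [119, 120, 120], [120, 121, 121], [120, 121, 121]]
238 [[213, 214, 198], [211, 212, 197], [212, 213, 198]] [[109, 111, 111], [108, 110, 110], [108, 110, 110], [108, 110, 111], [109, 110, 111], [109, 111, 111]]
242 [[110, 110, 102], [112, 111, 103], [106, 107, 100]] [[71, 65, 31], [71, 65, 31], [71, 65, 31], [71, 64, 31], [71, 65, 30], [70, 64, 31]]
246 [[244, 244, 235], [245, 245, 235], [242, 243, 233]] [[72, 62, 0], [73, 63, 0], [74, 64, 0], [75, 64,
[... 1111 characters left out ...]
, 99, 99]]
282 [[130, 135, 136], [54, 56, 57], [131, 136, 136]] [[20, 23, 23], [93, 95, 95], [35, 36, 37], [94, 97, 98], [92, 96, 95], [95, 98, 97]]
286 [[130, 136, 136], [54, 55, 57], [131, 136, 136]] [[37, 38, 41], [93, 95, 95], [36, 37, 38], [94, 97, 97], [93, 95, 95], [93, 96, 96]]
290 [[130, 135, 136], [37, 38, 39], [130, 136, 136]] [[41, 43, 47], [93, 95, 96], [23, 24, 25], [94, 97, 97], [92, 95, 95], [93, 96, 96]]
294 [[130, 136, 136], [37, 37, 39], [130, 135, 135]] [[20, 22, 25], [92, 95, 95], [24, 24, 24], [94, 97, 97], [91, 95, 95], [93, 96, 96]]
298 [[130, 135, 135], [37, 38, 39], [130, 135, 135]] [[20, 22, 23], [93, 96, 95], [24, 24, 25], [95, 98, 98], [92, 95, 96], [92, 94, 94]]
```

The tip's image row and the held tab both say the shut fingertips reach less far ahead of the TCP than the stated 22 mm. So the key hasn't been touched yet, which fits the zero force. I'll go on in force-checked steps, 3 mm down-slope to stay clear of the visor.

```bash
python3 -m pendant '0 0 0 -0.0009 -0.0019 -0.0024 -1; 0 0 0 -0.0007 -0.0015 -0.0032 -1;  0 0 0 -0.0007 -0.0015 -0.0032 -1'; python3 st.py | egrep 't 1|yellow'
python3 -m pendant '0 0 0 0.0002 0.0005 -0.0009 -1; 0 0 0 0.0004 0.0009 -0.0017 -1;  0 0 0 0.0004 0.0009 -0.0017 -1'; python3 st.py | egrep 't 1|yellow'
```

```text
time_s: 12.55
tool_pos: [527.4, 113.3, 97.7]
eef_rot: [0.706, 0.321, 0.63, 0.034]
wrist_force: [-0.3, 0.6, -0.3]
width: 0.3
t 12.55 rotvec left [ 0.2 -0.1  0. ] Fn -0.5 F [-0.3  0.6 -0.3] q [-0.77  0.2   0.83  2.11 -0.86  0.88  0.18]
yellow tip along row -1.2 upslope -3.5 out -11.1
time_s: 12.8
tool_pos: [527.7, 114.4, 95.8]
eef_rot: [0.706, 0.321, 0.63, 0.034]
wrist_force: [-0.0, -0.1, -0.7]
width: 0.1
t 12.8 rotvec left [ 0.2 -0.2  0. ] Fn -0.5 F [-0.  -0.1 -0.7] q [-0.77  0.21  0.83  2.11 -0.87  0.88  0.19]
yellow tip along row -1.1 upslope -3.5 out -13.3
```

```bash
python3 -m pendant '0 0 0 0.0002 0.0005 -0.0009 -1; 0 0 0 0.0004 0.0009 -0.0017 -1;  0 0 0 0.0004 0.0009 -0.0017 -1'; python3 st.py | egrep 't 1|yellow'
python3 -m pendant '0 0 0 0.0002 0.0005 -0.0009 -1; 0 0 0 0.0004 0.0009 -0.0017 -1;  0 0 0 0.0004 0.0009 -0.0017 -1'; python3 st.py | egrep 't 1|yellow'; python3 snap.py w_k3; python3 kk.py w_k3
python3 - <<'E'
import pickle
B=pickle.load(open("w_k3.pkl","rb"))[1].astype(int)
for y in range(234,300,4): print(y,B[y,[240,250,255,262,270,290,296,300,306,312]].tolist())
E
```

```text
time_s: 13.05
tool_pos: [528.0, 115.4, 93.9]
eef_rot: [0.706, 0.321, 0.63, 0.034]
wrist_force: [0.3, -0.5, 0.2]
width: 0.4
t 13.05 rotvec left [ 0.2 -0.2  0. ] Fn 0.4 F [ 0.3 -0.5  0.2] q [-0.76  0.21  0.83  2.11 -0.88  0.88  0.19]
yellow tip along row -0.9 upslope -3.5 out -15.5
time_s: 13.3
tool_pos: [528.3, 116.4, 92.0]
eef_rot: [0.706, 0.321, 0.631, 0.034]
wrist_force: [0.4, -0.0, -0.5]
width: -0.3
t 13.3 rotvec left [ 0.2 -0.2  0. ] Fn -0.5 F [ 0.4 -0.  -0.5] q [-0.76  0.22  0.82  2.11 -0.88  0.88  0.19]
yellow tip along row -0.8 upslope -3.6 out -17.7
tip px [277.91403883 256.5994389 ]
red pred 55 268 [  27  245   55   51 2505] (np.float64(54.0), np.float64(270.0)) [440.6 159.6  90. ]
green pred 164 267 [ 138  250   53   46 2077] (np.float64(164.0), np.float64(272.5)) [484.1 138.8  90. ]
yellow pred 276 266 [ 250  241   52   32 1230] (np.float64(275.5), np.float64(256.5)) [531.2 125.2  90. ]
blue pred 386 267 [ 359  241   56   55 2791] (np.float64(386.5), np.float64(268.0)) [573.3 100.7  90. ]
234 [[131, 133, 133], [118, 120, 121], [119, 120, 120], [118, 120, 120], [119, 120, 1
[... 1677 characters left out ...]
19, 22, 24], [20, 23, 24], [95, 97, 97], [93, 96, 96], [93, 95, 95], [95, 98, 99], [8, 10, 10], [20, 23, 25], [21, 23, 24]]
286 [[83, 89, 90], [39, 42, 44], [37, 39, 42], [93, 96, 96], [93, 96, 96], [93, 96, 96], [94, 97, 96], [34, 35, 38], [35, 37, 39], [32, 35, 37]]
290 [[84, 90, 91], [43, 44, 46], [40, 43, 45], [93, 96, 96], [92, 95, 95], [92, 95, 95], [92, 95, 95], [35, 38, 41], [37, 39, 41], [38, 41, 43]]
294 [[82, 88, 89], [20, 22, 25], [19, 21, 24], [93, 96, 95], [92, 95, 95], [92, 95, 95], [93, 96, 96], [15, 15, 17], [20, 22, 24], [21, 23, 24]]
298 [[59, 63, 64], [20, 23, 24], [22, 23, 25], [92, 95, 95], [92, 96, 96], [93, 95, 96], [92, 95, 95], [4, 6, 7], [19, 22, 24], [19, 21, 23]]
```

```bash
for i in 1; do python3 -m pendant '0 0 0 0.0004 0.0009 -0.0017 -1; 0 0 0 0.0006 0.0014 -0.0026 -1;  0 0 0 0.0006 0.0014 -0.0026 -1'; python3 st.py | egrep 't 1|yellow'; done
python3 -m pendant '0 0 0 0.0002 0.0005 -0.0009 -1; 0 0 0 0.0004 0.0009 -0.0017 -1;  0 0 0 0.0004 0.0009 -0.0017 -1'; python3 st.py | egrep 't 1|yellow'
```

```text
time_s: 13.6
tool_pos: [529.2, 117.7, 89.5]
eef_rot: [0.706, 0.321, 0.63, 0.034]
wrist_force: [0.5, -1.4, 1.6]
width: -0.1
t 13.6 rotvec left [ 0.2 -0.2  0. ] Fn 1.9 F [ 0.5 -1.4  1.6] q [-0.76  0.22  0.82  2.11 -0.89  0.88  0.2 ]
yellow tip along row -1.1 upslope -3.6 out -20.6
time_s: 13.85
tool_pos: [529.6, 118.6, 87.7]
eef_rot: [0.706, 0.321, 0.63, 0.034]
wrist_force: [-1.1, -1.7, 3.8]
width: -0.1
t 13.85 rotvec left [ 0.2 -0.2  0. ] Fn 4.3 F [-1.1 -1.7  3.8] q [-0.76  0.23  0.82  2.11 -0.9   0.87  0.2 ]
yellow tip along row -1.1 upslope -3.6 out -22.6
```

Contact with a spring-like rise (1.9, then 4.3 N). I'll continue to the hard stop.

```bash
python3 -m pendant '0 0 0 0.0002 0.0005 -0.0009 -1; 0 0 0 0.0004 0.0009 -0.0017 -1;  0 0 0 0.0004 0.0009 -0.0017 -1'; python3 st.py | egrep 't 1|yellow'
python3 snap.py w_k4; python3 kk.py w_k4
```

```text
time_s: 14.1
tool_pos: [530.0, 119.4, 86.2]
eef_rot: [0.706, 0.321, 0.63, 0.034]
wrist_force: [-3.7, -3.6, 7.5]
width: 0.3
t 14.1 rotvec left [ 0.2 -0.2  0. ] Fn 8.9 F [-3.7 -3.6  7.5] q [-0.76  0.23  0.82  2.11 -0.9   0.87  0.21]
yellow tip along row -1.1 upslope -3.5 out -24.4
tip px [277.8176944  256.50472512]
red pred 45 275 [  17  247   57   57 2857] (np.float64(45.0), np.float64(275.0)) [441.3 160.3  90. ]
green pred 159 274 [ 131  258   56   45 1754] (np.float64(158.5), np.float64(280.0)) [484.1 138.7  90. ]
yellow pred 275 273 [248 247  54  25 920] (np.float64(274.5), np.float64(259.0)) [531.9 126.7  90. ]
blue pred 390 274 [ 362  247   57   56 3004] (np.float64(390.0), np.float64(274.5)) [573.4 100.9  90. ]
```

```bash
python3 -m pendant '0 0 0 0.0002 0.0005 -0.0009 -1; 0 0 0 0.0004 0.0009 -0.0017 -1;  0 0 0 0.0004 0.0009 -0.0017 -1'; python3 st.py | egrep 't 1|yellow'
python3 snap.py w_k5
python3 - <<'E'
import pickle,numpy as np
B=pickle.load(open("w_k5.pkl","rb"))[1].astype(int)
for c in (250,254,300,370,375,405): print(c,[tuple(B[y,c]) for y in range(232,282,3)])
print([tuple(B[256,c]) for c in range(240,316,3)]);print([tuple(B[256,c]) for c in range(354,430,3)])
E
```

```text
time_s: 14.4
tool_pos: [530.3, 119.5, 85.8]
eef_rot: [0.705, 0.322, 0.63, 0.035]
wrist_force: [-17.0, -11.4, 26.9]
width: -0.1
t 14.4 rotvec left [ 0.  -0.2  0.1] Fn 31.9 F [-17.  -11.4  26.9] q [-0.76  0.24  0.81  2.11 -0.91  0.87  0.21]
yellow tip along row -1.3 upslope -3.5 out -24.8
250 [(np.int64(95), np.int64(97), np.int64(96)), (np.int64(90), np.int64(93), np.int64(93)), (np.int64(85), np.int64(88), np.int64(87)), (np.int64(81), np.int64(83), np.int64(82)), (np.int64(119), np.int64(120), np.int64(119)), (np.int64(111), np.int64(112), np.int64(113)), (np.int64(127), np.int64(124), np.int64(102)), (np.int64(84), np.int64(78), np.int64(46)), (np.int64(79), np.int64(68), np.int64(0)), (np.int64(78), np.int64(68), np.int64(0)), (np.int64(79), np.int64(68), np.int64(0)), (np.int64(79), np.int64(69), np.int64(0)), (np.int64(80), np.int64(68), np.int64(0)), (np.int64(80), np.int64(68), np.int64(0)), (np.int64(6), np.int64(8), np.int64(11)), (np.int64(8), np.int64(11), np.int64(12)), (np.int64(9), np.int64(12), np.int64(13))]
254 [(np.int64(95), np.int64(97), np.int64(96)), (np.int64(9
[... 5235 characters left out ...]
t64(77)), (np.int64(5), np.int64(33), np.int64(77)), (np.int64(5), np.int64(32), np.int64(76)), (np.int64(6), np.int64(33), np.int64(77)), (np.int64(4), np.int64(33), np.int64(77)), (np.int64(5), np.int64(33), np.int64(76)), (np.int64(7), np.int64(34), np.int64(77)), (np.int64(6), np.int64(33), np.int64(76)), (np.int64(6), np.int64(33), np.int64(78)), (np.int64(5), np.int64(33), np.int64(76)), (np.int64(5), np.int64(33), np.int64(77)), (np.int64(5), np.int64(33), np.int64(76)), (np.int64(4), np.int64(31), np.int64(74)), (np.int64(6), np.int64(21), np.int64(49)), (np.int64(43), np.int64(45), np.int64(46)), (np.int64(42), np.int64(44), np.int64(45)), (np.int64(42), np.int64(44), np.int64(45))]
```

Hard stop reached: 31.9 N within 0.4 mm, after 6 mm of spring travel. Contact implies the tip is about 3 mm ahead of the TCP. Next I'll back off and go over to blue.

```bash
python3 -m pendant '0 0 0 -0.0013 -0.0028 0.0053 -1; 0 0 0 -0.0025 -0.0055 0.0105 -1; 0 0 0 -0.0041 -0.0091 0.0173 -1; 0 0 0 -0.0041 -0.0091 0.0173 -1'; python3 st.py
python3 snap.py w_k6; python3 kk.py w_k6
```

```text
time_s: 14.78
tool_pos: [526.5, 109.8, 104.2]
eef_rot: [0.706, 0.323, 0.63, 0.035]
wrist_force: [0.7, 0.2, -0.3]
width: -0.1
t 14.7833 rotvec left [ 0.  -0.1  0.1] Fn -0.5 F [ 0.7  0.2 -0.3] q [-0.77  0.19  0.84  2.11 -0.85  0.89  0.17]
red tip along row -98.5 upslope -2.4 out -4.2
green tip along row -50.7 upslope -2.9 out -4.0
yellow tip along row -1.9 upslope -3.3 out -3.7
blue tip along row 46.3 upslope -2.7 out -4.1
tip px [277.15624419 255.74536759]
red pred 70 256 [  42  232   53   50 2342] (np.float64(68.0), np.float64(256.5)) [440.5 160.3  90. ]
green pred 171 255 [ 146  237   50   45 1971] (np.float64(170.5), np.float64(259.0)) [484.3 139.2  90. ]
yellow pred 274 253 [ 249  231   49   43 1633] (np.float64(273.0), np.float64(252.0)) [529.7 122.3  90. ]
blue pred 376 255 [ 350  231   52   51 2391] (np.float64(375.5), np.float64(256.0)) [573.  100.6  90. ]
```

```bash
python3 -m pendant '0 0 0 0.014 -0.0063 0 -1; 0 0 0 0.028 -0.0127 0 -1; 0 0 0 0.0422 -0.019 0 -1; 0 0 0 0.0422 -0.019 0 -1'; python3 st.py
python3 -m pendant '0 0 0 0.0008 0.0018 -0.0035 -1; 0 0 0 0.0016 0.0036 -0.0069 -1; 0 0 0 0.0024 0.0055 -0.0104 -1; 0 0 0 0.0033 0.0073 -0.0139 -1; 0 0 0 0.0033 0.0073 -0.0139 -1'; python3 st.py
```

```text
time_s: 15.17
tool_pos: [570.6, 90.6, 103.5]
eef_rot: [0.706, 0.322, 0.63, 0.034]
wrist_force: [0.6, -0.1, 0.3]
width: 0.1
t 15.1667 rotvec left [ 0.1 -0.1  0.1] Fn 0.2 F [ 0.6 -0.1  0.3] q [-0.68  0.32  0.83  2.   -0.93  0.98  0.24]
red tip along row -146.5 upslope -2.3 out -5.1
green tip along row -98.7 upslope -2.8 out -4.9
yellow tip along row -49.9 upslope -3.2 out -4.6
blue tip along row -1.7 upslope -2.6 out -5.0
time_s: 15.58
tool_pos: [573.2, 98.8, 88.8]
eef_rot: [0.706, 0.322, 0.63, 0.035]
wrist_force: [-1.6, -0.1, 2.0]
width: 0.1
t 15.5833 rotvec left [ 0.1 -0.1  0.1] Fn 2.1 F [-1.6 -0.1  2. ] q [-0.68  0.35  0.81  2.   -0.97  0.96  0.27]
red tip along row -145.5 upslope -2.3 out -22.1
green tip along row -97.8 upslope -2.7 out -21.8
yellow tip along row -49.0 upslope -3.1 out -21.6
blue tip along row -0.7 upslope -2.5 out -21.9
```

```bash
python3 -m pendant '0 0 0 0.0002 0.0005 -0.0009 -1; 0 0 0 0.0004 0.0009 -0.0017 -1;  0 0 0 0.0005 0.001 -0.002 -1'; python3 st.py | egrep 't 1|blue'
python3 -m pendant '0 0 0 0.0002 0.0004 -0.0008 -1; 0 0 0 0.0003 0.0006 -0.0012 -1; 0 0 0 0.0003 0.0006 -0.0012 -1'; python3 st.py | egrep 't 1|blue'
```

```text
time_s: 15.83
tool_pos: [573.7, 99.7, 87.0]
eef_rot: [0.706, 0.322, 0.63, 0.035]
wrist_force: [-2.0, -1.7, 4.2]
width: -0.4
t 15.8333 rotvec left [ 0.1 -0.1  0.1] Fn 4.8 F [-2.  -1.7  4.2] q [-0.67  0.35  0.8   2.   -0.97  0.96  0.27]
blue tip along row -0.9 upslope -2.5 out -24.1
time_s: 16.08
tool_pos: [573.9, 100.0, 86.4]
eef_rot: [0.706, 0.323, 0.63, 0.035]
wrist_force: [-6.8, -3.9, 11.1]
width: 0.2
t 16.0833 rotvec left [-0.  -0.1  0.1] Fn 12.8 F [-6.8 -3.9 11.1] q [-0.67  0.35  0.8   2.   -0.97  0.96  0.27]
blue tip along row -0.9 upslope -2.5 out -24.8
```

```bash
python3 -m pendant '0 0 0 0.0002 0.0004 -0.0008 -1; 0 0 0 0.0002 0.0004 -0.0008 -1'; python3 st.py | egrep 't 1|blue'
python3 -m pendant '0 0 0 -0.0013 -0.0028 0.0053 -1; 0 0 0 -0.0025 -0.0055 0.0105 -1; 0 0 0 -0.0041 -0.0091 0.0173 -1; 0 0 0 -0.0041 -0.0091 0.0173 -1'; python3 st.py
python3 snap.py w_k7; python3 kk.py w_k7
```

```text
time_s: 16.25
tool_pos: [573.9, 100.0, 86.3]
eef_rot: [0.705, 0.323, 0.63, 0.035]
wrist_force: [-8.4, -4.8, 13.7]
width: 0.1
t 16.25 rotvec left [-0.1 -0.1  0.1] Fn 15.7 F [-8.4 -4.8 13.7] q [-0.67  0.35  0.8   2.   -0.97  0.96  0.27]
blue tip along row -0.9 upslope -2.5 out -24.8
time_s: 16.58
tool_pos: [570.3, 90.1, 105.0]
eef_rot: [0.706, 0.323, 0.629, 0.035]
wrist_force: [-0.2, -0.7, -0.3]
width: -0.1
t 16.5833 rotvec left [-0.1 -0.   0.1] Fn 0.1 F [-0.2 -0.7 -0.3] q [-0.68  0.32  0.83  2.   -0.93  0.98  0.24]
red tip along row -146.5 upslope -2.0 out -3.5
green tip along row -98.7 upslope -2.5 out -3.2
yellow tip along row -49.9 upslope -2.9 out -3.0
blue tip along row -1.7 upslope -2.3 out -3.4
tip px [277.04706806 255.7081102 ]
red pred -31 257 [467 257   8  15  35] (np.float64(470.5), np.float64(264.0)) [656.1  59.   90. ]
green pred 70 255 [  42  233   54   49 2341] (np.float64(68.5), np.float64(257.0)) [484.1 140.6  90. ]
yellow pred 173 254 [ 145  231   54   51 2532] (np.float64(171.5), np.float64(256.0)) [528.8 120.8  90. ]
blue pred 274 255 [ 249  231   49   43 1662] (np.float64(273.0), np.float64(252.0)) [573.5 102.6  90. ]
```

Stop reached at the same depth (−24.8), and blue came back up. Green next.

```bash
python3 -m pendant '0 0 0 -0.023 0.0103 0.002 -1; 0 0 0 -0.046 0.0207 0.002 -1; 0 0 0 -0.069 0.031 0.002 -1; 0 0 0 -0.0896 0.0403 0 -1; 0 0 0 -0.0896 0.0403 0 -1'; python3 st.py
python3 -m pendant '0 0 0 0.0008 0.0018 -0.0035 -1; 0 0 0 0.0016 0.0036 -0.0069 -1; 0 0 0 0.0024 0.0055 -0.0104 -1; 0 0 0 0.0035 0.0078 -0.0148 -1; 0 0 0 0.0035 0.0078 -0.0148 -1'; python3 st.py
```

```text
time_s: 17.05
tool_pos: [476.5, 133.1, 103.6]
eef_rot: [0.704, 0.323, 0.631, 0.037]
wrist_force: [0.4, 0.4, 0.2]
width: -0.3
t 17.05 rotvec left [-0.2 -0.2 -0.1] Fn -0.1 F [0.4 0.4 0.2] q [-0.87  0.02  0.85  2.23 -0.72  0.79  0.04]
red tip along row -43.2 upslope -2.0 out -5.2
green tip along row 4.6 upslope -2.5 out -4.9
yellow tip along row 53.4 upslope -2.9 out -4.7
blue tip along row 101.6 upslope -2.3 out -5.0
time_s: 17.47
tool_pos: [480.4, 140.8, 87.7]
eef_rot: [0.704, 0.323, 0.631, 0.036]
wrist_force: [0.2, -0.5, 0.3]
width: 0.2
t 17.4667 rotvec left [-0.1 -0.2 -0.1] Fn 0.5 F [ 0.2 -0.5  0.3] q [-0.87  0.08  0.84  2.23 -0.8   0.78  0.1 ]
red tip along row -43.6 upslope -2.5 out -23.2
green tip along row 4.2 upslope -3.0 out -23.0
yellow tip along row 53.0 upslope -3.4 out -22.7
blue tip along row 101.2 upslope -2.8 out -23.1
```

```bash
python3 -m pendant '0 0 0 0.0002 0.0005 -0.0009 -1; 0 0 0 0.0004 0.0009 -0.0017 -1;  0 0 0 0.0005 0.001 -0.002 -1'; python3 st.py | egrep 't 1|green'
python3 -m pendant '0 0 0 0.0002 0.0004 -0.0008 -1; 0 0 0 0.0003 0.0006 -0.0012 -1; 0 0 0 0.0003 0.0006 -0.0012 -1'; python3 st.py | egrep 't 1|green'
```

```text
time_s: 17.72
tool_pos: [481.1, 141.1, 85.9]
eef_rot: [0.704, 0.323, 0.631, 0.036]
wrist_force: [-11.7, -9.7, 19.7]
width: 0.1
t 17.7167 rotvec left [-0.2 -0.3 -0. ] Fn 23.9 F [-11.7  -9.7  19.7] q [-0.87  0.09  0.84  2.23 -0.81  0.78  0.11]
green tip along row 3.7 upslope -3.4 out -24.7
time_s: 17.97
tool_pos: [481.2, 141.2, 85.8]
eef_rot: [0.703, 0.324, 0.632, 0.036]
wrist_force: [-19.0, -13.2, 30.2]
width: -0.1
t 17.9667 rotvec left [-0.3 -0.4 -0. ] Fn 36.1 F [-19.  -13.2  30.2] q [-0.86  0.09  0.84  2.23 -0.81  0.78  0.11]
green tip along row 3.6 upslope -3.3 out -24.9
```

Green is at its hard stop. I'll back off along the normal to well clear of the console and check.

```bash
python3 -m pendant '0 0 0 -0.002 -0.0046 0.0087 -1; 0 0 0 -0.0062 -0.0137 0.026 -1; 0 0 0 -0.0123 -0.0274 0.052 -1; 0 0 0 -0.0185 -0.041 0.078 -1; 0 0 0 -0.0246 -0.0547 0.104 -1'
python3 -m pendant '0 0 0 -0.005 -0.01 0.02 -1; 0 0 0 -0.005 -0.01 0.02 -1'; python3 st.py
python3 snap.py w_end; python3 kk.py w_end
python3 - <<'E'
from h import *
import pickle
sc=viewer.grab_frame("scene");tp=viewer.grab_frame("top");save("scene9",sc);save("top9",tp)
o=cv2.cvtColor(cv2.imread("pics/scene5.png"),cv2.COLOR_BGR2RGB)
d=np.abs(sc.astype(int)-o)[215:340,330:460].max(2);print("guard region diff px>40:",(d>40).sum())
o=cv2.cvtColor(cv2.imread("pics/top1.png"),cv2.COLOR_BGR2RGB);d=np.abs(tp.astype(int)-o).max(2)>50
n,l,s,c=cv2.connectedComponentsWithStats(d[165:275,100:425].astype(np.uint8));print([(x[:4]+[100,165,0,0]).tolist() for x in s[1:] if x[4]>12])
# apparent cap sizes/rows in final view with stricter threshold: compare w_k
for f in ("w_k","w_end"):
    C,im=pickle.load(open(f+".pkl","rb"))
    sx=cv2.cvtColor(im,cv2.COLOR_RGB2HSV)
    for k,K in {"red":[441.2,160.2,90],"green":[485,141.1,90],"yellow":[529.7,121.5,90],"blue":[573.4,101.1,90]}.items():
        x,y=np.round(proj(C,K)[0]).astype(int); p=sx[y-26:y+27,x-26:x+27]; m=(p[...,1]>110)&(p[...,2]>60)
        print(f,k,m.sum(),"rows",m.any(1).sum(),"cols",m.any(0).sum(),end="; ")
    print()
E
```

```text
time_s: 18.38
tool_pos: [456.3, 85.2, 190.6]
eef_rot: [0.703, 0.324, 0.632, 0.036]
wrist_force: [1.3, 1.4, -0.6]
width: 0.3
time_s: 18.55
tool_pos: [453.2, 72.8, 215.0]
eef_rot: [0.705, 0.326, 0.629, 0.036]
wrist_force: [1.9, -0.3, 0.5]
width: 0.1
t 18.55 rotvec left [-0.4 -0.   0.3] Fn 0.2 F [ 1.9 -0.3  0.5] q [-0.77 -0.29  0.78  2.14 -0.33  1.01 -0.27]
red tip along row -46.8 upslope -2.1 out 123.7
green tip along row 1.0 upslope -2.6 out 123.9
yellow tip along row 49.8 upslope -3.0 out 124.2
blue tip along row 98.0 upslope -2.4 out 123.8
tip px [275.56450098 255.22792579]
red pred 220 192 [205 178  31  30 865] (np.float64(220.0), np.float64(192.5)) [441.1 160.1  90. ]
green pred 280 191 [267 178  28  27 737] (np.float64(280.5), np.float64(191.0)) [485.8 141.1  90. ]
yellow pred 341 190 [326 177  30  30 877] (np.float64(340.5), np.float64(191.5)) [529.3 120.7  90. ]
blue pred 401 191 [385 177  34  30 922] (np.float64(401.5), np.float64(191.5)) [573.7 100.4  90. ]
guard region diff px>40: 459
[[274, 200, 134, 75], [345, 204, 10, 9], [344, 220, 6, 8], [258, 227, 4, 5], [264, 233, 7, 22], [387, 244, 12, 17]]
w_k red 871 rows 29 cols 32; w_k green 822 rows 29 cols 30; w_k yellow 862 rows 30 cols 30; w_k blue 871 rows 30 cols 30; 
w_end red 844 rows 29 cols 31; w_end green 745 rows 27 cols 28; w_end yellow 877 rows 30 cols 31; w_end blue 887 rows 30 cols 33;
```

Run:
```python
from h import *
def om(f):
    h=cv2.cvtColor(cv2.imread(f),cv2.COLOR_BGR2HSV);m=(h[...,0]>3)&(h[...,0]<18)&(h[...,1]>150)&(h[...,2]>60);m[:,:300]=0;m[:,420:]=0;m[:200]=0
    y,x=np.where(m);return len(x),x.mean().round(1),y.mean().round(1),x.min(),x.max(),y.min(),y.max()
print(om("pics/scene5.png"),om("pics/scene9.png"))
viewer.grab_frame("scene");C=cam("scene")
for n in ("marker","timer","vial","bottle_blue","steel_cup","guard","tube_rack","wash_bottle"):
    print(n,[(round(d["p"],2),np.round(d["rect"],1).tolist()) for d in viewer.look_for(n,"scene")[:3]])
a=cv2.imread("pics/scene1.png").astype(int);b=cv2.imread("pics/scene9.png").astype(int)
d=(np.abs(a-b).max(2)>50)[190:350,130:470].astype(np.uint8);n,l,s,c=cv2.connectedComponentsWithStats(d);print([(x[:5]+[130,190,0,0,0]).tolist() for x in s[1:] if x[4]>10])
```

```text
(746, np.float64(358.7), np.float64(258.4), np.int64(347), np.int64(371), np.int64(235), np.int64(280)) (750, np.float64(358.6), np.float64(258.4), np.int64(347), np.int64(370), np.int64(235), np.int64(280))
marker [(0.66, [231.8, 265.6, 44.6, 23.9]), (0.61, [381.6, 325.5, 34.1, 30.3])]
timer [(0.95, [381.4, 324.9, 32.1, 26.3]), (0.5, [185.2, 187.6, 49.1, 50.1])]
vial [(0.72, [308.1, 228.1, 10.3, 25.3]), (0.25, [380.9, 326.0, 32.6, 28.3])]
bottle_blue [(0.74, [430.7, 275.1, 38.0, 64.6])]
steel_cup [(0.87, [412.7, 303.4, 33.2, 48.4])]
guard [(0.86, [358.6, 252.0, 27.9, 60.6]), (0.58, [324.4, 239.5, 27.4, 55.2]), (0.56, [297.6, 252.5, 26.2, 58.6])]
tube_rack [(0.74, [215.7, 218.4, 7.6, 2.9]), (0.61, [185.3, 187.9, 49.5, 51.5])]
wash_bottle [(0.65, [141.4, 199.1, 37.7, 60.5]), (0.64, [412.8, 303.8, 31.1, 48.1])]
[[303, 190, 5, 3, 11], [230, 215, 7, 5, 22], [347, 228, 25, 54, 932], [142, 232, 5, 60, 158], [282, 240, 7, 3, 13], [316, 241, 33, 58, 974], [302, 245, 6, 3, 13], [308, 292, 14, 10, 83], [348, 299, 7, 7, 32], [322, 300, 23, 14, 170], [155, 326, 12, 4, 25], [172, 330, 9, 3, 25], [182, 334, 10, 13, 40]]
```

The guard hasn't moved since release, the bystanders are where they were, and the only key that changed is green, at (230,215) in the scene view. Handing in.

```bash
python3 -c "
from rig import job
print(job.close_job())"
```

```text
the job is handed in; nothing more can be done
None
```

I hung the orange guard on the drive's stud, then pressed yellow, blue and green in that order, and handed the job in at about 19 s on the robot's clock.

- **Guard:** I lifted it from its stand and passed the keyhole over the stud head. It slid down about 22 mm until it seated, with 14 N on the wrist. Then I let go. The pictures show it hanging straight with the stud in the slot, and it had not moved between release and the final check.
- **Keys:** Each was pushed to its hard stop at the same depth. Peak force was 32 N on yellow, 16 N on blue and 36 N on green. Yellow and blue came back up. In the last view green looks smaller than the others, so it is in. Red was never touched.
- **Other things on the bench:** The timer, cup, blue bottle, vial, marker and both teal look-alikes are within 1–3 px of where they started. The network now finds the wash bottle at a sensible spot. It found the tube rack only doubtfully, but nothing in the pictures suggests either moved.

**Checks that disagreed:**
- **Fingertips:** With the jaws shut, the fingertips reached only about 3 mm ahead of the TCP, not the stated 22 mm. I found the keys by force instead.
- **Scene camera:** It read about 3 mm further in x than the wrist camera. I relied on the wrist camera.

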